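# Load the sample changer's feed rail and charge its drying box

### The job

Get the spectrometer's sample changer ready for its run: first hang every sample carrier on the feed rail, lifting its hook over the anti-jump lip and lowering it until it seats fully in the channel behind. Then pour all the drying balls from the cup into the grey drying box, close the box with its grey cover, seated flush, and set the empty cup back upright on the middle of its black rubber pad. Leave the other things on the table where they are.

Things in the scene. Friction and masses are not known exactly. Their poses are not given: they have to be found in the camera images.
- carrier1: Bare aluminium sample carrier, 0.16 kg, standing upright (3 or 4 present, all alike). Origin: centre of its foot's underside, z up, +x = hook side. Foot 50 (x) x 46 x 12 mm. Back plate 40 wide, 5 thick, at the foot's +x edge (back face x = 25 mm), 116 high, dark round window on its -x face. Grip tab on top: 20 (x) x 16 (y) mm, centre x = 12, y = 0, z = 116 to 152 mm
- carrier1_tip (a point): Centre of the lower end of carrier1's down-turned hook tip (x = 40, y = 0, z = 90 mm on the carrier). An arm 20 mm wide (z = 110 to 116 mm) reaches from the back plate to +x and ends in this tip, 6 mm thick (x = 37 to 43), 20 mm wide; the slot between back plate and tip is 12 mm wide, 20 mm deep
- carrier2: Another sample carrier of the same shape, size and origin as carrier1. Hung, a carrier has its back plate outside the rail's front plate (towards the robot), its hook tip on the channel floor behind the lip, its foot about 68 mm above the table; released it may lean up to 0.12 rad. Carriers may hang anywhere along the channel, side by side
- carrier2_tip (a point): The same point on carrier2
- carrier3: Another sample carrier of the same shape, size and origin as carrier1
- carrier3_tip (a point): The same point on carrier3
- carrier4: Another sample carrier of the same shape, size and origin as carrier1
- carrier4_tip (a point): The same point on carrier4
- rail: Fixed aluminium feed rail along its own y, channel y = -190 to 190 mm, a post 24 mm wide at each end (to z = 185). Origin on the table below the middle of its front face; x points away from the robot, z up. Front plate x = 0 to 5, z = 95 to 172 mm; its top 14 mm is the anti-jump lip. Behind it the open channel, x = 5 to 33, floor z = 158; back wall x = 33 to 39, top z = 185
- drybox: Fixed grey open-topped drying box, 100 x 100 mm outside, 60 mm high, walls 4 mm. Origin: centre of its underside, z up
- cover: Grey plastic cover of the drying box, 0.2 kg, lying on the table right way up. Origin: centre of the underside of its plug, z up. Plug 82 x 82 x 8 mm (fits the 92 mm opening), above it a flange 106 x 106 mm (z = 8 to 13 mm), on top a round knob 24 mm across, z = 13 to 42 mm. Seated, the flange lies on the box's rim all round and the plug's underside is 52 mm above the box's underside
- pad: Fixed black rubber pad, 120 x 120 x 3 mm, lying on the table. Origin: centre of its underside
- cup: Steel pouring cup, 0.14 kg, 56 mm high, standing on the pad, six balls in it. Origin: centre of its underside, z up. Two flat upright sides 78 mm long (along x), outer faces at y = -23 and 23 mm, to grip across y. The end walls (+x, -x) flare outward 18 degrees from the 3 mm floor (32 mm long inside) to a mouth 68 x 40 mm inside; pour over either end
- ball1: White ceramic drying ball, 16 mm diameter, 12 g; origin at its centre; in the cup at the start
- ball2: White ceramic drying ball, 16 mm diameter, 12 g; origin at its centre; in the cup at the start
- ball3: White ceramic drying ball, 16 mm diameter, 12 g; origin at its centre; in the cup at the start
- ball4: White ceramic drying ball, 16 mm diameter, 12 g; origin at its centre; in the cup at the start
- ball5: White ceramic drying ball, 16 mm diameter, 12 g; origin at its centre; in the cup at the start
- ball6: White ceramic drying ball, 16 mm diameter, 12 g; origin at its centre; in the cup at the start
- postholder: Bystander, to be left alone: dark steel optical post holder, flanged, 60 mm high, 48 mm across
- lensmount: Bystander, to be left alone: flat black round lens mount, 44 mm across, 24 mm high
- jar: Bystander, to be left alone: amber glass jar, 60 mm across, 85 mm high
- mug: Bystander, to be left alone: white mug, 90 mm high
- block: Bystander, to be left alone: dark steel block, 70 x 50 x 40 mm
Not all that is in view belongs to the job. What is shaped like the carrier2 but turquoise is not meant.

How it is judged (in metres and radians):
On the way, in this order (a step that is already met when the one before it is completed fails the run):
1. all carriers present hang on the feed rail, hooks seated behind the lip (x of carrier1_tip in the frame of rail between 0.004 and 0.034 m and y of carrier1_tip in the frame of rail between -0.19 and 0.19 m and z of carrier1_tip in the frame of rail between 0.152 and 0.164 m and angle between each of carrier1, carrier2, carrier3, carrier4's own z axis and vertical below 0.25 rad and linear speed of each of carrier1, carrier2, carrier3, carrier4 below 0.05 m/s and x of carrier2_tip in the frame of rail between 0.004 and 0.034 m and y of carrier2_tip in the frame of rail between -0.19 and 0.19 m and z of carrier2_tip in the frame of rail between 0.152 and 0.164 m and x of carrier3_tip in the frame of rail between 0.004 and 0.034 m and y of carrier3_tip in the frame of rail between -0.19 and 0.19 m and z of carrier3_tip in the frame of rail between 0.152 and 0.164 m and x of carrier4_tip in the frame of rail between 0.004 and 0.034 m and y of carrier4_tip in the frame of rail between -0.19 and 0.19 m and z of carrier4_tip in the frame of rail between 0.152 and 0.164 m), for 0.3 s.
2. all six balls are in the drying box (x of ball1 in the frame of drybox between -0.048 and 0.048 m and y of ball1 in the frame of drybox between -0.048 and 0.048 m and height (world z) of each of ball1, ball2, ball3, ball4, ball5, ball6 below 0.05 m and x of ball2 in the frame of drybox between -0.048 and 0.048 m and y of ball2 in the frame of drybox between -0.048 and 0.048 m and x of ball3 in the frame of drybox between -0.048 and 0.048 m and y of ball3 in the frame of drybox between -0.048 and 0.048 m and x of ball4 in the frame of drybox between -0.048 and 0.048 m and y of ball4 in the frame of drybox between -0.048 and 0.048 m and x of ball5 in the frame of drybox between -0.048 and 0.048 m and y of ball5 in the frame of drybox between -0.048 and 0.048 m and x of ball6 in the frame of drybox between -0.048 and 0.048 m and y of ball6 in the frame of drybox between -0.048 and 0.048 m), for 0.2 s.
At the end, for the whole second after the job is handed in: Every carrier hangs with its hook tip within 6 mm of the channel floor, tilted under 0.25 rad, at rest; all six balls are in the drying box; the cover is flush on it (4 mm in height, 0.05 rad, 12 mm sideways); the cup stands upright (0.1 rad), its centre within 50 mm of the pad's (all of step 1 and all of step 2 and horizontal distance between cover and drybox below 0.012 m and z of cover in the frame of drybox between 0.047 and 0.056 m and angle between cover's own z axis and vertical below 0.05 rad and linear speed of each of cover, cup below 0.03 m/s and horizontal distance between cup and pad below 0.05 m and angle between cup's own z axis and vertical below 0.1 rad and height (world z) of cup below 0.01 m); the robot touches nothing.
It fails at once if a bystander is moved by more than 40 mm (distance of any of postholder, lensmount, jar, mug, block from where it was at the start of the episode above 0.04 m).
Of carrier1, carrier2, carrier3, carrier4 only 3 to 4 are there at a start; the rules pass over those that are not, and their reading is None.
At some moment in a run one of cup, cover may be knocked a few centimetres aside while the robot is not near it.
It also fails if it takes over 210 s, if anything falls off the work surface, if the arm or the gripper's body presses on something with over 40 N, if the wrist force passes 120 N, or if a joint passes its speed limit or range.

### The arm

A 7-joint arm with a two-finger parallel gripper is mounted at the origin on the work surface. World frame = base frame: x ahead of the robot, y to its left, z up, the work surface at z = 0. Lengths are in m, angles in degrees, forces in N, time in s.
With the tool pointing down it reaches from about 0.4 to 0.875 m from the base axis. Payload 4.4 kg.
Tool frame: the origin (TCP) lies midway between the tips of the shut fingers; the grasp point (between the pads) lies 19 mm behind it; z points along the fingers, y is the direction in which the jaws open and shut (so a half turn about z gives the same grasp; the last joint's range is limited). The gripper opens to 85 mm and grips with 20 to 120 N. Pads are 22 mm wide; open, the fingers measure 114 mm over their backs; the gripper's body (76 mm by 85 mm) begins 54 mm behind the grasp point. The pads swing forward as they close: fully open they stand 13 mm farther back than shut.
Start: joints at [70.371, 36.005, 2.206, 86.941, -1.547, 57.084, -1.146], TCP at [0.178, -0.625, 0.231] pointing down, gripper open.
Joint ranges: [-175.42, 175.42], [-21.48, 121.26], [-71.46, 75.88], [10.55, 141.38], [-63.04, 243.04], [13.31, 113.54], [-168.57, 168.57]. Speed limits (degrees/s): [147.25, 147.25, 180, 180, 180, 180, 180].

### API

Orientations are given as [roll, pitch, yaw] about the fixed x, y, z axes, in that order (R = Rz(yaw) Ry(pitch) Rx(roll)).
In Python, from bench import r, vision gives the robot as it stands.
- The arm moves only by the tool servo_tool, never from a script. Its argument "steps" is a list of rows, each a list of 7 numbers: the turn, a rotation vector about the tool's x, y, z in rad, then the shift along the tool's x, y, z in mm, then the closure, from 0 (fully open) to 1 (shut). In form: [[rx, ry, rz, dx, dy, dz, gripper], ...]. A call has 1 to 20 rows; each row is the pose to reach, as a shift and turn from the pose commanded when the call began, along the tool's axes at that moment; what a row does not reach only later rows make up. A row lasts 1/12 s, in which the tool goes at most 41.7 mm and 7.16 degrees, less where a joint would pass 70% of its speed; a pose out of reach is approached as far as the arm can. A call with a gripper value outside its range is refused whole. The fingers move at their own pace and stop on an object; "newtons" is the grip in N (left out, the last holds). Time passes only in rows, so rows that repeat a pose let the fingers close. It gives the time, the measured TCP pose, the force and the opening at its end, in the units of the state.
- r.state(): the state, without advancing time (a new reading comes with each control period).
- vision.capture(name): name is "side" or "top" or "wrist"; returns a dict with "frame" (480x640x3 uint8, blue, green, red), "range_z" (480x640 float32, m along the optical axis (not along the pixel's ray), 0 where there is no reading), "intrinsics" (3x3 intrinsics, pixels), "distortion" ([k1, k2, p1, p2, k3] as OpenCV has them; the pictures are not rectified), "cam_to_world" (4x4, takes a point from camera to world coordinates). Camera axes: x right, y down, z forward; pixel columns grow to the right and rows downward; lengths in m; the calibration is good to about 2 mm. A picture is of the moment at which its call begins.
- r.close_job(): hands the job in, once; it reports no verdict.
The state is a dict: "clock": time; "q": joint angles; "dq": joint speeds; "joint_efforts": joint torques, N m; "position": TCP position; "orientation": TCP orientation; "force": force on the tool from outside, world axes, zero at the start; "moment": the same for the moment, N m; "finger_gap": finger opening in m.
Only numpy, scipy, OpenCV 4.12 (cv2) and the standard library are available. Lean on these libraries where they do the work, as an engineer would, in place of code of your own. Each camera call takes 0.05 s, during which the arm holds its last target.

## Working session

There is one attempt and no reset: what is moved stays moved. The work goes in short steps, Python scripts to look and compute and a tool call to move; the robot and the scene stay as the last step left them, time stands still between calls to the robot, and variables do not carry over. Pictures are saved under pics/ and viewed, and the job is handed in when it is done.

Besides the shell and the picture viewer there is one more tool, called as a command line: name --pt "numbers of a row" for each row, then --argument value for the rest. servo_tool: Moves the arm, as the interface text tells. Its arguments: {"type":"object","properties":{"steps":{"type":"array"},"newtons":{"type":"number"}},"required":["steps"]}

```bash
ls -la; mkdir -p pics
python3 - <<'E'
from bench import r, vision
import cv2,numpy as np
print(r.state())
for n in ("side","top","wrist"):
    c=vision.capture(n); cv2.imwrite(f"pics/{n}0.png",c["frame"])
    np.savez(f"pics/{n}0.npz",**c)
    print(n,c["intrinsics"].tolist() if hasattr(c["intrinsics"],'tolist') else c["intrinsics"],c["distortion"],np.round(c["cam_to_world"],3).tolist())
E
```

```text
total 12
drwxr-xr-x  3 agent agent 4096 Dec  6 08:05 .
drwxr-xr-x 23 root  root  4096 Dec  6 08:04 ..
drwxr-xr-x  2 agent agent 4096 Dec  6 08:05 pics
{'clock': 0.0, 'q': array([70.37195742, 36.05968483,  2.20326404, 86.99742337, -1.54874335,
       57.0835269 , -1.14643895]), 'dq': array([ 0.07280149, -0.06827151, -0.01130144, -0.00033716, -0.04608818,
       -0.00461559,  0.06130805]), 'joint_efforts': array([-5.32327140e-04, -5.63407159e+01,  1.22590106e+00, -1.93443704e+01,
        1.10531109e-02,  1.05035794e-02,  4.58743921e-05]), 'position': array([ 0.17746926, -0.62463941,  0.23037267]), 'orientation': array([-1.79889054e+02,  4.78116102e-04,  1.58559023e+01]), 'force': array([-0.11910251,  0.31675528,  0.21745413]), 'moment': array([-0.01333928,  0.03973504,  0.00369415]), 'finger_gap': 0.08544433341707951}
side [[576.8097867524275, 0.0, 317.2432806103456], [0.0, 576.8097867524275, 232.34269136812128], [0.0, 0.0, 1.0]] [-0.12207965  0.          0.          0.          0.        ] [[-0.989, -0.107, 0.105, 0.439], [-0.15, 0.717, -0.681, 0.738], [-0.003, -0.689, -0.725, 0.936], [0.0, 0.0, 0.0, 1.0]]
top [[441.88610990498523, 0.0, 315.20336592851544], [0.0, 441.88610990498523, 234.71184810269057], [0.0, 0.0, 1.0]] [-0.10032825  0.          0.          0.          0.        ] [[0.004, -0.99, 0.144, 0.358], [-1.0, -0.006, -0.014, -0.037], [0.015, -0.143, -0.99, 1.265], [0.0, 0.0, 0.0, 1.0]]
wrist [[403.2556671684893, 0.0, 320.27007802754116], [0.0, 403.2556671684893, 239.34412709008856], [0.0, 0.0, 1.0]] [-0.05389491  0.          0.          0.          0.        ] [[0.274, -0.923, -0.272, 0.246], [-0.962, -0.263, -0.075, -0.606], [-0.003, 0.282, -0.959, 0.374], [0.0, 0.0, 0.0, 1.0]]
```

View pics/side0.png

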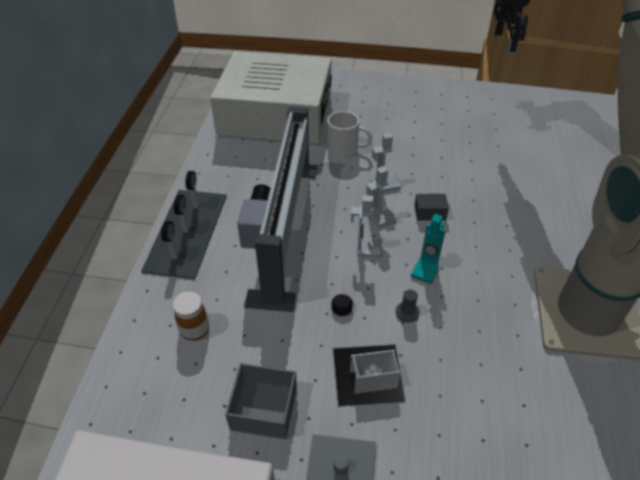

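View pics/top0.png

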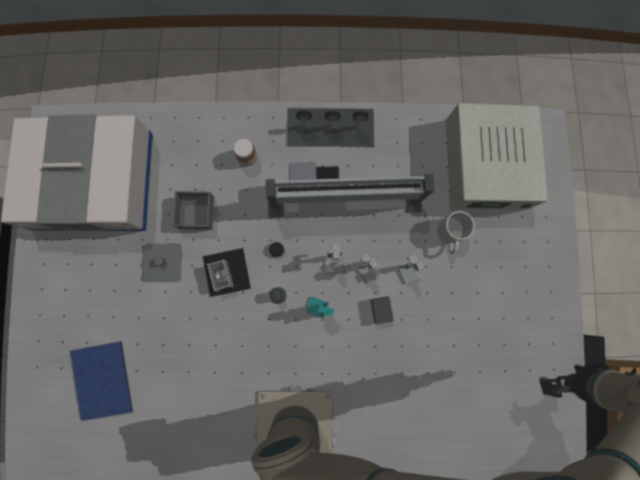

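View pics/wrist0.png

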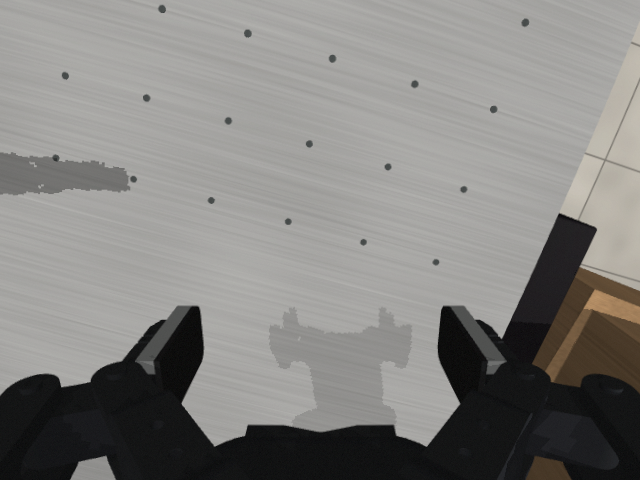

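```bash
cat > h.py <<'E'
from bench import r, vision
import cv2,numpy as np
def cap(n,tag):
    c=vision.capture(n); cv2.imwrite(f"pics/{tag}.png",c["frame"]); np.savez(f"pics/{tag}.npz",**c); return c
def load(tag): return dict(np.load(f"pics/{tag}.npz"))
def ray(c,u,v):
    p=cv2.undistortPoints(np.array([[[u,v]]],float),c["intrinsics"],c["distortion"])[0,0]
    return np.array([p[0],p[1],1.])
def pz(c,u,v,z):
    d=c["cam_to_world"][:3,:3]@ray(c,u,v); o=c["cam_to_world"][:3,3]
    return o+d*(z-o[2])/d[2]
def pd(c,u,v):
    zz=c["range_z"][int(round(v)),int(round(u))]
    return c["cam_to_world"][:3,:3]@(ray(c,u,v)*zz)+c["cam_to_world"][:3,3]
def cloud(c):
    v,u=np.mgrid[0:480,0:640]
    p=cv2.undistortPoints(np.stack([u,v],-1).reshape(-1,1,2).astype(float),c["intrinsics"],c["distortion"]).reshape(480,640,2)
    z=c["range_z"]; P=np.dstack([p[...,0]*z,p[...,1]*z,z])
    W=P@c["cam_to_world"][:3,:3].T+c["cam_to_world"][:3,3]
    W[z==0]=np.nan
    return W
def proj(c,P):
    T=np.linalg.inv(c["cam_to_world"]); 
    rv=cv2.Rodrigues(T[:3,:3])[0]
    return cv2.projectPoints(np.array(P,float).reshape(-1,1,3),rv,T[:3,3],c["intrinsics"],c["distortion"])[0].reshape(-1,2)
def crop(c,x0,y0,x1,y1,s,out):
    cv2.imwrite(f"pics/{out}.png",cv2.resize(c["frame"][y0:y1,x0:x1],None,fx=s,fy=s,interpolation=cv2.INTER_CUBIC))
E
python3 - <<'E'
from h import *
t=load("top0"); s=load("side0")
crop(t,260,170,440,330,4.4,"tc1"); crop(s,320,120,460,300,3.3,"sc1"); crop(t,130,180,290,300,5,"tc2")
E
```

```text
(no output)
```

View pics/tc1.png

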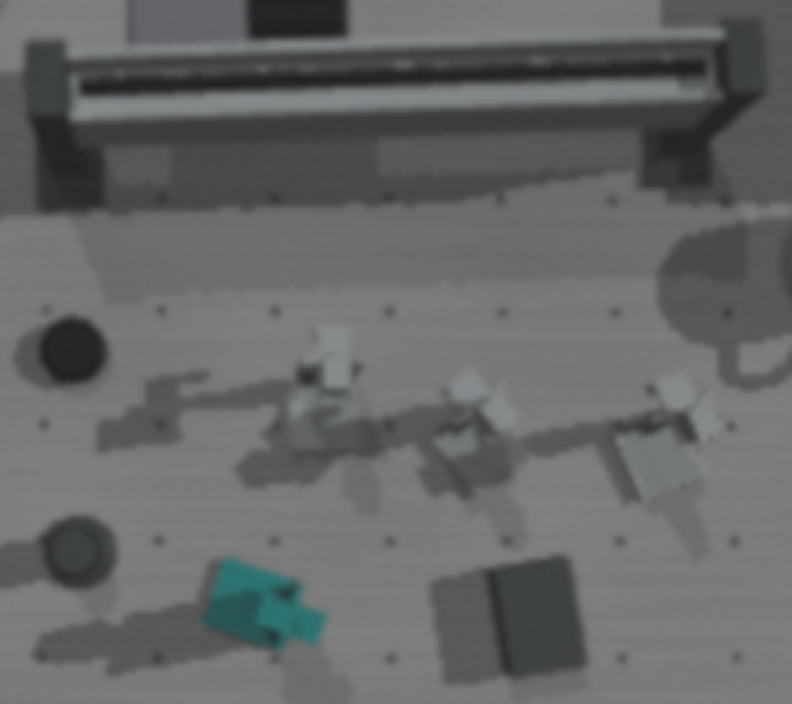

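View pics/sc1.png

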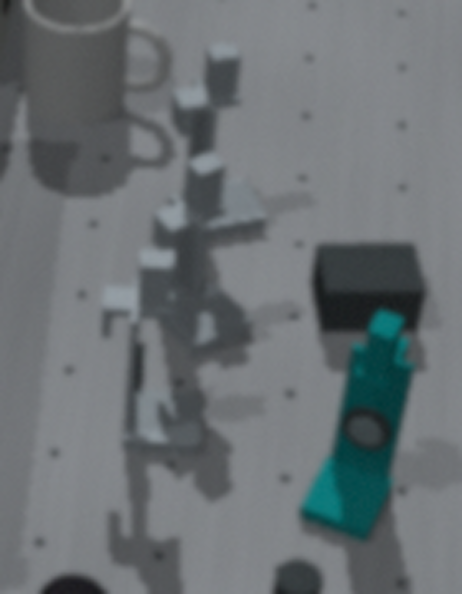

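View pics/tc2.png

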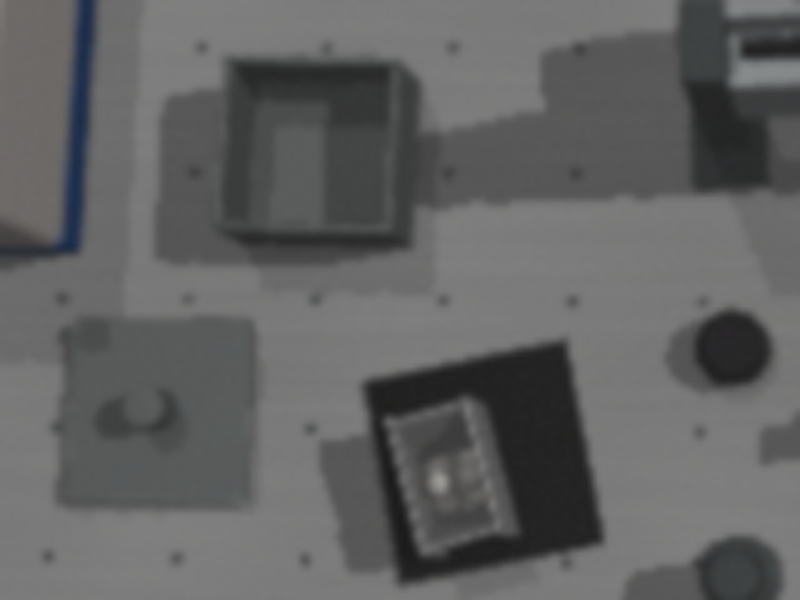

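Run:
```python
from h import *
from scipy import ndimage as nd
np.set_printoptions(precision=4,suppress=True)
for n in ("top0","side0"):
    c=load(n); W=cloud(c); z=W[...,2]
    x,y=W[...,0],W[...,1]
    roi=(x>0.25)&(x<0.62)&(y<0.25)&(y>-0.4)
    print(n)
    for lo,hi,nm in((0.143,0.162,"tab"),(0.105,0.122,"arm"),(0.006,0.018,'foot')):
        m=roi&(z>lo)&(z<hi)
        L,k=nd.label(m)
        for i in range(1,k+1):
            s=L==i
            if s.sum()>=12:
                p=W[s]; uv=np.argwhere(s).mean(0)[::-1]
                print(nm,s.sum(),"px",uv.round(1),"med",np.median(p,0),"min",p.min(0),"max",p.max(0))
```

```text
top0
tab 106 px [300.1 197.5] med [ 0.6168 -0.0137  0.1531] min [ 0.6129 -0.0986  0.1436] max [0.62   0.0708 0.1618]
tab 50 px [336.5 254.2] med [ 0.4706 -0.1085  0.1525] min [ 0.461  -0.1139  0.1466] max [ 0.4809 -0.101   0.1571]
tab 54 px [373.3 263.3] med [ 0.4483 -0.2003  0.1522] min [ 0.436  -0.2128  0.1435] max [ 0.4589 -0.1897  0.1583]
tab 54 px [419.5 265. ] med [ 0.4435 -0.3189  0.1517] min [ 0.4333 -0.3298  0.146 ] max [ 0.454  -0.3081  0.1567]
tab 54 px [322.2 309.1] med [ 0.3329 -0.071   0.1518] min [ 0.3229 -0.081   0.1471] max [ 0.3428 -0.061   0.1564]
arm 63 px [304.6 200.6] med [ 0.6171 -0.0264  0.1137] min [ 0.614 -0.093  0.105] max [0.62   0.0371 0.1207]
arm 17 px [274.8 201.7] med [0.6137 0.0537 0.1109] min [0.6121 0.0405 0.1059] max [0.6145 0.0692 0.1212]
arm 82 px [334.4 250.1] med [ 0.4876 -0.1033  0.1157] min [ 0.4588 -0.1165  0.1078] max [ 0.5013 -0.0875  0.1211]
arm 93 px [367.2 260. ] med [ 0.4618 -0.1894  0.1156] min [ 0.4333 -0.2108  0.106 ] max [ 0.4776 -0.1748  0.121 ]
arm 98 px [413.  260.7] med [ 0.4595 -0.3108  0.1156] min [ 0.4303 -0.3325  0.1051] ma
[... 3476 characters left out ...]
 0.0127] min [0.4746 0.0573 0.0061] max [0.5174 0.0819 0.0179]
foot 223 px [406.8 313.6] med [0.3673 0.0627 0.0108] min [0.3445 0.0377 0.0061] max [0.3903 0.0766 0.0178]
foot 39 px [381.  368.1] med [0.4066 0.1903 0.0144] min [0.4017 0.1839 0.0083] max [0.4173 0.204  0.0177]
foot 39 px [363.7 370.1] med [0.439  0.1967 0.0145] min [0.431  0.1923 0.0064] max [0.4439 0.2115 0.0178]
foot 14 px [352.  370.1] med [0.4595 0.2012 0.0097] min [0.4557 0.1977 0.0064] max [0.463  0.2033 0.0143]
foot 91 px [274.5 382.6] med [0.5928 0.2477 0.0117] min [0.565  0.2454 0.0062] max [0.6198 0.2494 0.0179]
foot 142 px [376.4 387.9] med [0.4116 0.2316 0.0116] min [0.3725 0.2193 0.0063] max [0.4514 0.244  0.0179]
```

```bash
cat >> h.py <<'E'
from scipy.spatial.transform import Rotation as R
def delta(pos,rpy,s=None):
    "tool-frame rotvec (rad) and shift (mm) from measured pose to target"
    s=s or r.state()
    R0=R.from_euler('xyz',s["orientation"],degrees=True); R1=R.from_euler('xyz',rpy,degrees=True)
    print("rot",(R0.inv()*R1).as_rotvec().round(4).tolist(),"mm",(R0.inv().apply(np.array(pos)-s["position"])*1000).round(1).tolist(), "from",s["position"].round(4),s["orientation"].round(2),"gap",round(s["finger_gap"],4),"t",s["clock"],"F",np.round(s["force"],1))
E
python3 - <<'E'
from h import *
delta([.44,-.21,.33],[180,0,20])
c=load("top0"); W=cloud(c)
x,y,z=W[...,0],W[...,1],W[...,2]
# rail front plate top
m=(z>0.168)&(z<0.176)&(x>0.55)&(x<0.68)&(y>-0.34)&(y<0.06)
p=W[m]; print("front plate top",len(p),p.min(0),p.max(0)); 
k=np.polyfit(p[:,1],p[:,0],1); print("slope",k, np.degrees(-np.arctan(k[0])))
m=(z>0.18)&(z<0.19)&(x>0.55)&(x<0.72)&(y>-0.4)&(y<0.1)
p=W[m]; print("185",len(p),p.min(0),p.max(0))
k=np.polyfit(p[:,1],p[:,0],1); print("slope",k)
E
```

```text
rot [-0.0015, -0.0, -0.0723] mm [365.8, -327.4, -98.9] from [ 0.1775 -0.6248  0.2306] [-179.92    0.     15.86] gap 0.0857 t 0.15 F [-0.1 -0.6  0.5]
front plate top 661 [ 0.61323485 -0.33830492  0.16801158] [0.67987531 0.05688558 0.17598492]
slope [0.04400597 0.64816125] -2.519730814191519
185 760 [ 0.61240774 -0.35500355  0.18000135] [0.67422331 0.07194114 0.18997053]
slope [-0.03902047  0.64503703]
```

servo_tool --pt "0 0 -0.07 366 -327 -99 0" --pt "0 0 -0.07 366 -327 -99 0" --pt "0 0 -0.07 366 -327 -99 0" --pt "0 0 -0.07 366 -327 -99 0" --pt "0 0 -0.07 366 -327 -99 0" --pt "0 0 -0.07 366 -327 -99 0" --pt "0 0 -0.07 366 -327 -99 0" --pt "0 0 -0.07 366 -327 -99 0" --pt "0 0 -0.07 366 -327 -99 0" --pt "0 0 -0.07 366 -327 -99 0" --pt "0 0 -0.07 366 -327 -99 0" --pt "0 0 -0.07 366 -327 -99 0" --pt "0 0 -0.07 366 -327 -99 0" --pt "0 0 -0.07 366 -327 -99 0" --pt "0 0 -0.07 366 -327 -99 0" --pt "0 0 -0.07 366 -327 -99 0" --pt "0 0 -0.07 366 -327 -99 0"

```text
clock: 1.57
position: [0.4393, -0.2122, 0.33]
orientation: [-180.0, 0.1, 19.7]
force: [0.3, -0.9, -0.6]
finger_gap: 0.0856
```

Run:
```python
from h import *
cap("wrist","w1"); s=r.state(); print(s["position"],s["orientation"],s["clock"],s["q"])
```

```text
[ 0.4394061  -0.21204369  0.32999287] [-1.79986325e+02  4.97229380e-02  1.96984451e+01] 1.6167 [ 26.03252531  16.41547822  -4.71051164 103.85032363   1.56402389
  59.84237628 -49.57531567]
```

View pics/w1.png

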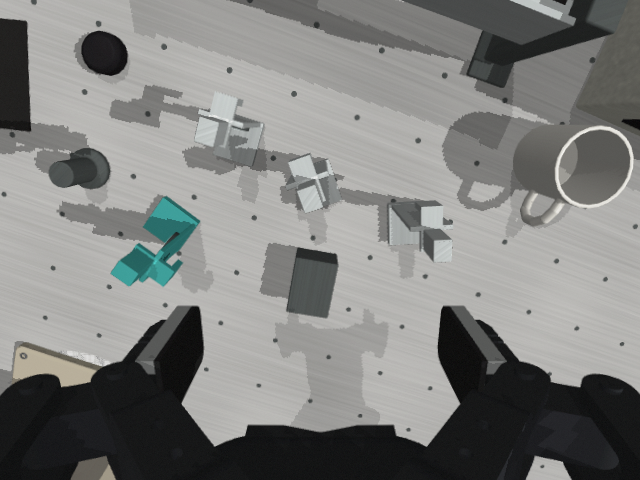

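```bash
cat >> h.py <<'E'
from scipy.optimize import least_squares
CARR=[((-25,-23,0),(25,23,12)),((20,-20,0),(25,20,116)),((2,-8,116),(22,8,152)),((25,-10,110),(43,10,116)),((37,-10,90),(43,10,116))]
RAIL=[((0,-190,95),(5,190,172)),((33,-190,95),(39,190,185)),((5,-190,152),(33,190,158)),((0,-214,0),(39,-190,185)),((0,190,0),(39,214,185))]
def sdf(P,boxes):
    d=np.full(len(P),1e9)
    for lo,hi in boxes:
        lo=np.array(lo)/1e3;hi=np.array(hi)/1e3
        q=np.abs(P-(lo+hi)/2)-(hi-lo)/2
        dd=np.linalg.norm(np.maximum(q,0),axis=1)+np.minimum(q.max(1),0)
        d=np.minimum(d,dd)
    return d
def fit(W,boxes,x0,rad=0.08,zmin=0.02,zmax=0.25,use_z=True,ctr=(0,0),full=False):
    P=W.reshape(-1,3); P=P[~np.isnan(P[:,0])]
    p=np.array(list(x0)+[0.0]); 
    for it in range(4):
        c,s=np.cos(p[2]),np.sin(p[2])
        L=np.c_[(P[:,0]-p[0])*c+(P[:,1]-p[1])*s,-(P[:,0]-p[0])*s+(P[:,1]-p[1])*c,P[:,2]-p[3]]
        m=(sdf(L,boxes)<[0.03,0.02,0.012,0.008][it])&(P[:,2]>zmin)&(P[:,2]<zmax)
        Q=P[m]
        def f(p):
            c,s=np.cos(p[2]),np.sin(p[2])
            L=np.c_[(Q[:,0]-p[0])*c+(Q[:,1]-p[1])*s,-(Q[:,0]-p[0])*s+(Q[:,1]-p[1])*c,Q[:,2]-p[3]]
            return np.r_[sdf(L,boxes),(p[3]*(0.3 if use_z else 100))]
        o=least_squares(f,p,loss="soft_l1",f_scale=0.002,x_scale=[.01,.01,.1,.01]); p=o.x
    return p,len(Q),np.sqrt(np.mean(f(p)[:-1]**2))
E
cat > fitc.py <<'E'
from h import *
import sys
np.set_printoptions(precision=4,suppress=True)
def tw(p,x,y): 
    c,s=np.cos(p[2]),np.sin(p[2]); return np.array([p[0]+x*c-y*s,p[1]+x*s+y*c])
if __name__=="__main__":
  for tag in sys.argv[1:]:
    W=cloud(load(tag))
    for nm,x0 in (("A",(.454,-.106,.2)),("B",(.43,-.205,.6)),("C",(.425,-.322,.4))):
        best=min((fit(W,CARR,(x0[0],x0[1],a)) for a in (-.5,0,.3,.7,1.2)),key=lambda t:t[2]+ (0 if t[1]>100 else 1))
        p=best[0]; print(tag,nm,"xy",p[:2],"yaw",np.degrees(p[2]).round(2),"dz",p[3].round(4),best[1],best[2].round(5),"tab",tw(p,.012,0))
    for x0 in ((.617,-.14,.04),):
        b=fit(W,RAIL,x0,zmax=.3); p=b[0]; print(tag,"rail",p,np.degrees(p[2]),b[1:])
E
python3 fitc.py w1 top0 side0
```

```text
w1 A xy [ 0.4562 -0.1073] yaw 1.69 dz 0.0008 1942 0.00098 tab [ 0.4682 -0.107 ]
w1 B xy [ 0.4368 -0.2082] yaw 39.25 dz 0.0009 1609 0.00067 tab [ 0.4461 -0.2006]
w1 C xy [ 0.4308 -0.3242] yaw 23.04 dz 0.0007 2204 0.00067 tab [ 0.4419 -0.3195]
w1 rail [ 0.6075 -0.1427  0.1053  0.0005] 6.035662233150208 (7923, np.float64(0.001117103278053912))
top0 A xy [ 0.4582 -0.1073] yaw 0.55 dz 0.001 172 0.00191 tab [ 0.4702 -0.1071]
top0 B xy [ 0.4378 -0.2094] yaw 39.59 dz 0.0008 179 0.00181 tab [ 0.4471 -0.2018]
top0 C xy [ 0.4315 -0.3246] yaw 23.01 dz 0.0011 207 0.00169 tab [ 0.4426 -0.3199]
top0 rail [ 0.6221 -0.1416  0.0422  0.0013] 2.4156684008526788 (3956, np.float64(0.0015318247173392576))
side0 A xy [ 0.4546 -0.1061] yaw 2.23 dz -0.0 463 0.0016 tab [ 0.4666 -0.1057]
side0 B xy [ 0.4353 -0.2064] yaw 38.33 dz 0.0002 637 0.00148 tab [ 0.4447 -0.199 ]
side0 C xy [ 0.4304 -0.3239] yaw 23.87 dz 0.0008 422 0.00174 tab [ 0.4414 -0.319 ]
side0 rail [ 0.6193 -0.1402  0.0402  0.0005] 2.3023737539727964 (5386, np.float64(0.0014750452214689978))
```

Run:
```python
from h import *
delta([.4685,-.1070,.20],[180,0,1.7]); delta([.4685,-.1070,.121],[180,0,1.7])
```

```text
rot [-0.0001, 0.0009, 0.3141] mm [62.9, -89.1, 130.0] from [ 0.4394 -0.212   0.33  ] [-1.7999e+02  5.0000e-02  1.9700e+01] gap 0.0853 t 1.6167 F [-0.4 -0.  -0.2]
rot [-0.0001, 0.0009, 0.3141] mm [63.0, -89.0, 209.0] from [ 0.4394 -0.212   0.33  ] [-1.7999e+02  5.0000e-02  1.9700e+01] gap 0.0853 t 1.6167 F [-0.4 -0.  -0.2]
```

servo_tool --pt "0 0 0.314 63 -89 60 0" --pt "0 0 0.314 63 -89 60 0" --pt "0 0 0.314 63 -89 60 0" --pt "0 0 0.314 63 -89 60 0" --pt "0 0 0.314 63 -89 130 0" --pt "0 0 0.314 63 -89 130 0" --pt "0 0 0.314 63 -89 130 0" --pt "0 0 0.314 63 -89 130 0" --pt "0 0 0.314 63 -89 130 0"

```text
clock: 2.37
position: [0.4702, -0.1065, 0.2015]
orientation: [180.0, -0.1, 1.8]
force: [0.1, -0.6, 0.9]
finger_gap: 0.0852
```

```bash
python3 - <<'E'
from h import *
cap("wrist","w2"); s=r.state(); print(s["position"],s["orientation"],s["clock"])
W=cloud(load("w2")); b=fit(W,CARR,(.456,-.107,.03)); print(b)
delta([.4685,-.1070,.121],[180,0,1.7])
E
python3 fitc.py w2
```

```text
[ 0.47061081 -0.10644701  0.20198162] [ 1.79958295e+02 -1.76703610e-01  1.81477118e+00] 2.4167
(array([ 0.4569939 , -0.10737367,  0.03163352,  0.00087728]), 4198, np.float64(0.0005178136849662496))
rot [0.0007, -0.0031, 0.002] mm [-2.4, 0.4, 81.0] from [ 0.4706 -0.1064  0.202 ] [179.96  -0.18   1.81] gap 0.0856 t 2.4167 F [-0.8  0.1 -0.3]
w2 A xy [ 0.457  -0.1074] yaw 1.81 dz 0.0009 4198 0.00052 tab [ 0.469 -0.107]
w2 B xy [ 0.4366 -0.2075] yaw 39.04 dz 0.0009 5592 0.0005 tab [ 0.446 -0.2  ]
w2 C xy [ 0.431  -0.3241] yaw 22.35 dz 0.0003 4101 0.0008 tab [ 0.442  -0.3195]
w2 rail [ 0.6198 -0.1412  0.0431  0.    ] 2.468686654851209 (1361, np.float64(0.00039630039996929616))
```

View pics/w2.png

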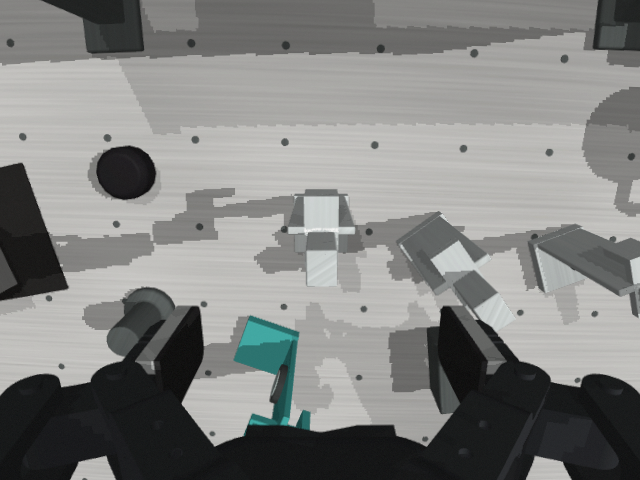

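servo_tool --pt "0 0 0 0 0 20 0" --pt "0 0 0 0 0 40 0" --pt "0 0 0 0 0 40 0" --pt "0 0 0 0 0 40 0"

```text
clock: 2.75
position: [0.4698, -0.106, 0.1613]
orientation: [180.0, -0.0, 1.8]
force: [-0.1, 0.4, 0.7]
finger_gap: 0.0854
```

Run:
```python
from h import *
delta([.4690,-.1070,.121],[180,0,1.8])
```

```text
rot [0.0002, -0.0007, 0.0008] mm [-0.8, 1.0, 40.3] from [ 0.4698 -0.106   0.1613] [ 1.7999e+02 -4.0000e-02  1.8500e+00] gap 0.0854 t 2.75 F [-0.1  0.4  0.7]
```

Settled. Go down and grip.

servo_tool --pt "0 0 0 -1 1 20 0" --pt "0 0 0 -1 1 40 0" --pt "0 0 0 -1 1 40 0" --pt "0 0 0 -1 1 40 0.4" --pt "0 0 0 -1 1 40 0.7" --pt "0 0 0 -1 1 40 1" --pt "0 0 0 -1 1 40 1" --pt "0 0 0 -1 1 40 1" --pt "0 0 0 -1 1 40 1" --pt "0 0 0 -1 1 40 1" --pt "0 0 0 -1 1 40 1" --pt "0 0 0 -1 1 40 1" --newtons 60

```text
clock: 3.75
position: [0.4691, -0.1069, 0.121]
orientation: [180.0, -0.1, 1.9]
force: [0.1, -1.3, 6.6]
finger_gap: 0.0154
```

servo_tool --pt "0 0 0 0 0 -10 1" --pt "0 0 0 0 0 -40 1" --pt "0 0 0 0 0 -80 1" --pt "0 0 0 0 0 -115 1" --pt "0 0 0 0 0 -115 1" --pt "0 0 0 0 0 -115 1" --pt "0 0 0 0 0 -115 1"

```text
clock: 4.33
position: [0.4675, -0.1065, 0.2347]
orientation: [-180.0, 0.1, 1.9]
force: [0.4, -0.8, -1.1]
finger_gap: 0.015
```

```bash
cat > rw.py <<'E'
from h import *
RX,RY,RYAW=.6203,-.1410,np.radians(2.4)
def rail(x,y): 
    c,s=np.cos(RYAW),np.sin(RYAW); return RX+x*c-y*s,RY+x*s+y*c
E
python3 - <<'E'
from rw import *
for x in (-.07,-.0165):
    X=rail(x,.10); print(X); delta([X[0],X[1],.232],[180,0,2.4])
cap("wrist","w3")
E
```

```text
(np.float64(0.5461738365201599), np.float64(-0.04401901275115812))
rot [-0.0003, 0.0015, -0.0091] mm [80.7, -59.8, 2.6] from [ 0.4675 -0.1065  0.2347] [-1.7998e+02  9.0000e-02  1.8800e+00] gap 0.015 t 4.3333 F [ 0.4 -0.8 -1.1]
(np.float64(0.5996269079304488), np.float64(-0.041778665276645935))
rot [-0.0003, 0.0015, -0.0091] mm [134.2, -60.3, 2.5] from [ 0.4675 -0.1065  0.2347] [-1.7998e+02  9.0000e-02  1.8800e+00] gap 0.015 t 4.3333 F [ 0.4 -0.8 -1.1]
```

View pics/w3.png

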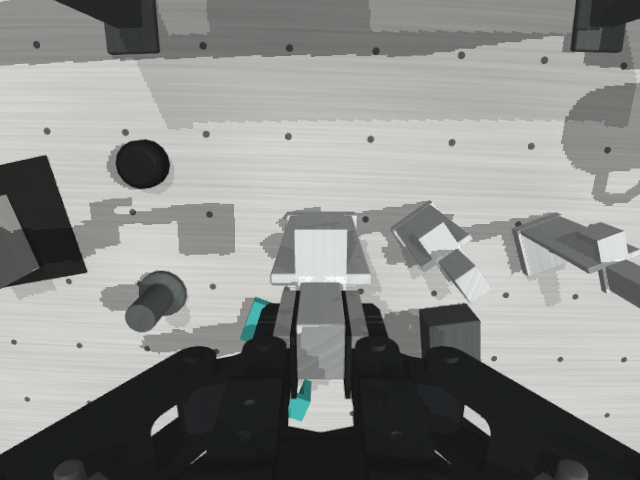

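servo_tool --pt "0 0 -0.009 40 -30 3 1" --pt "0 0 -0.009 81 -60 3 1" --pt "0 0 -0.009 81 -60 3 1" --pt "0 0 -0.009 81 -60 3 1" --pt "0 0 -0.009 81 -60 3 1" --pt "0 0 -0.009 81 -60 3 1" --pt "0 0 -0.009 81 -60 3 1"

```text
clock: 4.97
position: [0.5458, -0.0453, 0.2313]
orientation: [180.0, 0.2, 2.3]
force: [0.2, -0.2, -1.2]
finger_gap: 0.0152
```

```bash
cat >> h.py <<'E'
def fit6(W,boxes,T0,zmin=0.02,full=True):
    "refine pose (x,y,z,rotvec) of boxes; T0=(x,y,z,rx,ry,rz)"
    P=W.reshape(-1,3); P=P[~np.isnan(P[:,0])]; P=P[P[:,2]>zmin]
    p=np.array(T0,float)
    for th in (0.015,0.01,0.006,0.004):
        L=R.from_rotvec(p[3:]).inv().apply(P-p[:3]); Q=P[np.abs(sdf(L,boxes))<th]
        f=lambda p:sdf(R.from_rotvec(p[3:]).inv().apply(Q-p[:3]),boxes)
        p=least_squares(f,p,loss="soft_l1",f_scale=0.002,x_scale=[.01]*3+[.1]*3).x
    return p,len(Q),np.sqrt(np.mean(f(p)**2))
E
cat > chk.py <<'E'
import sys
from rw import *
np.set_printoptions(precision=4,suppress=True)
c=cap("wrist",sys.argv[1]); s=r.state(); W=cloud(c)
pos=s["position"]; yaw=np.radians(s["orientation"][2]); cc,ss=np.cos(yaw),np.sin(yaw)
p,n,e=fit6(W,CARR,(pos[0]-.012*cc,pos[1]-.012*ss,pos[2]-.121,0,0,yaw),zmin=.07)
print("carrier",p,np.degrees(p[3:]),n,e,"rel tcp",pos-p[:3])
b,n2,e2=fit(W,RAIL,(RX,RY,RYAW),zmin=.09,zmax=.3); print("rail",b,np.degrees(b[2]),n2,e2)
tip=R.from_rotvec(p[3:]).apply([.04,0,.09])+p[:3]; bk=R.from_rotvec(p[3:]).apply([.025,0,.1])+p[:3]
for nm,(x,y,a) in (("fit",b[:3]),("nom",(RX,RY,RYAW))):
    d=tip-[x,y,0]; print(nm,"tip in rail",d[0]*np.cos(a)+d[1]*np.sin(a),-d[0]*np.sin(a)+d[1]*np.cos(a),d[2])
delta([pos[0],pos[1],pos[2]],[180,0,2.4])
E
python3 chk.py w4
```

```text
carrier [ 0.533  -0.0461  0.1113 -0.0011  0.0088  0.0388] [-0.0631  0.5066  2.2258] 11752 0.0008616944434047277 rel tcp [0.013  0.0009 0.1204]
rail [ 0.6204 -0.1411  0.033   0.0009] 1.8923711396790412 56743 0.0016516989759384091
fit tip in rail -0.04337938185227985 0.0981676911426961 0.20089911762720958
nom tip in rail -0.042406760738988275 0.0984070004505282 0.20089911762720958
rot [0.0005, 0.0021, -0.002] mm [0.0, 0.0, 0.0] from [ 0.5461 -0.0453  0.2317] [179.97   0.12   2.28] gap 0.0148 t 5.0167 F [ 0.2  0.  -1.3]
```

View pics/w4.png

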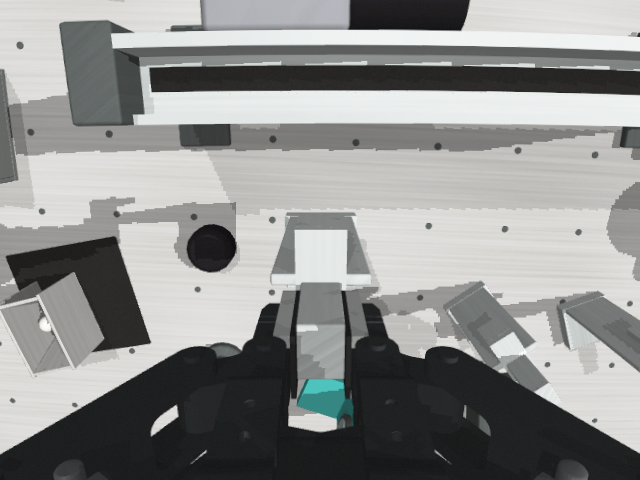

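Run:
```python
from rw import *
W=cloud(load("w4")); c=load("w4")
print(c["cam_to_world"][:3,3])
for v in range(28,130,3):
    p=W[v,420]; d=p[:2]-[RX,RY]; print(v,p.round(4), (d@[np.cos(RYAW),np.sin(RYAW)]).round(4), c["frame"][v,420])
```

```text
[ 0.61704723 -0.0426137   0.37443201]
28 [ 0.6655 -0.0922  0.1473] 0.0472 [24 23 26]
31 [ 0.656  -0.0838  0.186 ] 0.0381 [243 243 241]
34 [ 0.655  -0.0841  0.1852] 0.037 [243 243 240]
37 [ 0.6538 -0.0843  0.1851] 0.0358 [242 243 240]
40 [ 0.6525 -0.0843  0.1854] 0.0346 [242 243 241]
43 [ 0.6513 -0.0844  0.1856] 0.0333 [242 243 241]
46 [ 0.6505 -0.0851  0.1829] 0.0326 [96 97 95]
49 [ 0.6506 -0.087   0.1752] 0.0326 [93 95 93]
52 [ 0.6506 -0.0889  0.1672] 0.0325 [94 96 93]
55 [ 0.6506 -0.0909  0.1588] 0.0324 [124 125 123]
58 [ 0.6491 -0.0909  0.1593] 0.0309 [142 144 141]
61 [ 0.648  -0.0915  0.1573] 0.0297 [141 141 138]
64 [ 0.6466 -0.0916  0.1575] 0.0283 [219 220 215]
67 [ 0.6448 -0.0912  0.1601] 0.0266 [35 36 37]
70 [ 0.6433 -0.0912  0.1605] 0.0251 [35 35 36]
73 [ 0.6421 -0.0916  0.1593] 0.0238 [35 37 37]
76 [ 0.6406 -0.0917  0.1596] 0.0224 [37 37 39]
79 [ 0.6392 -0.0919  0.1593] 0.021 [40 41 42]
82 [ 0.6378 -0.092   0.1593] 0.0195 [41 42 44]
85 [ 0.6363 -0.092   0.16  ] 0.018 [42 43 43]
88 [ 0.635  -0.0926  0.1582] 0.0167 [42 42 43]
91 [ 0.6336 -0.0928  0.158 ] 0.0153 [225 227 223]
94 [ 0.632  -0.0925  0.1597] 0.0137 [239 240 236]
97 [ 0.6306 -0.0928  0.1591] 0.0123 [238 240 236]
100 [ 0.6292 -0.0932  0.158 ] 0.0109 [238 238 235]
103 [ 0.6277 -0.0931  0.1593] 0.0094 [238 238 235]
106 [ 0.6263 -0.0935  0.158 ] 0.0079 [236 237 233]
109 [ 0.6248 -0.0936  0.1582] 0.0064 [238 239 235]
112 [ 0.6233 -0.0935  0.1594] 0.0049 [236 238 234]
115 [ 0.6215 -0.0905  0.1725] 0.0033 [235 237 232]
118 [ 0.6201 -0.0906  0.1726] 0.0019 [235 236 232]
121 [ 0.6187 -0.0909  0.1721] 0.0005 [235 235 232]
124 [ 6.175e-01 -1.322e-01  5.000e-04] -0.0024 [122 123 124]
127 [ 0.6149 -0.1327 -0.0007] -0.0051 [124 126 128]
```

servo_tool --pt "0 0 -0.002 20 0 0 1" --pt "0 0 -0.002 40 0 0 1" --pt "0 0 -0.002 54 0 0 1" --pt "0 0 -0.002 54 0 0 1" --pt "0 0 -0.002 54 0 0 1" --pt "0 0 -0.002 54 0 0 1"

```text
clock: 5.52
position: [0.6, -0.0423, 0.2321]
orientation: [180.0, 0.1, 2.5]
force: [-0.4, 0.4, -2.5]
finger_gap: 0.0154
```

```bash
python3 chk.py w5
```

```text
carrier [ 0.6075 -0.0412  0.1132  0.0096 -0.1392  0.0404] [ 0.5482 -7.9752  2.3164] 13227 0.0017762310396786194 rel tcp [-0.0074 -0.001   0.1191]
rail [ 0.6246 -0.1412  0.0422  0.0012] 2.41583252343183 50963 0.001977302443935211
fit tip in rail 0.014224108203933486 0.09991481249041385 0.2078474558569196
nom tip in rail 0.01847953911399696 0.09956723956995715 0.2078474558569196
rot [0.0001, 0.001, 0.0011] mm [0.0, 0.0, 0.0] from [ 0.6001 -0.0422  0.2323] [179.99   0.06   2.46] gap 0.0151 t 5.5667 F [-0.6  0.6 -2.8]
```

View pics/w5.png

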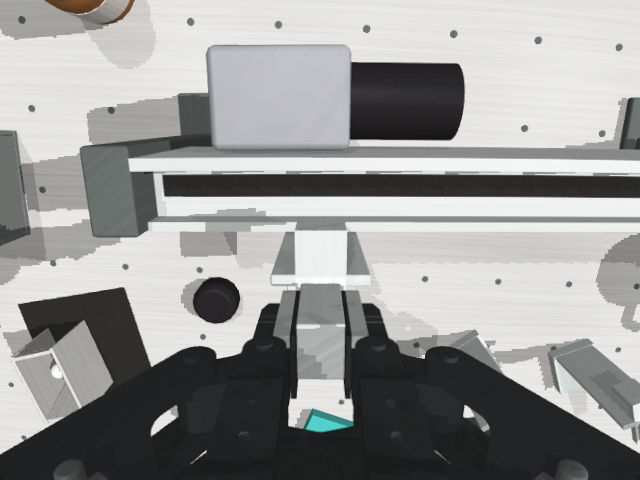

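servo_tool --pt "0 0 0 0 0 10 1" --pt "0 0 0 0 0 20 1" --pt "0 0 0 0 0 30 1" --pt "0 0 0 0 0 38 1" --pt "0 0 0 0 0 38 1" --pt "0 0 0 0 0 38 1"

```text
clock: 6.07
position: [0.6008, -0.0417, 0.1933]
orientation: [-180.0, 0.1, 2.5]
force: [0.5, -0.6, -1.2]
finger_gap: 0.0152
```

servo_tool --pt "0 0 0 0 0 2 1" --pt "0 0 0 0 0 3 1" --pt "0 0 0 0 0 4 1" --pt "0 0 0 0 0 4 1" --pt "0 0 0 0 0 4 1"

```text
clock: 6.48
position: [0.6014, -0.0417, 0.1905]
orientation: [180.0, -0.0, 2.5]
force: [0.2, -0.3, -1.6]
finger_gap: 0.0151
```

servo_tool --pt "0 0 0 -1 0 1 1" --pt "0 0 0 -1 0 2 1" --pt "0 0 0 -1 0 2 1" --pt "0 0 0 -1 0 2 1" --pt "0 0 0 -1 0 2 1"

```text
clock: 6.9
position: [0.6006, -0.0418, 0.1895]
orientation: [180.0, -0.1, 2.5]
force: [-2.9, -0.8, 6.2]
finger_gap: 0.0155
```

servo_tool --pt "0 0 0 0 0 0 0.7" --pt "0 0 0 0 0 0 0.5" --pt "0 0 0 0 0 0 0.3" --pt "0 0 0 0 0 0 0.3" --pt "0 0 0 0 0 0 0.3" --pt "0 0 0 0 0 0 0.3" --pt "0 0 0 0 0 0 0.3" --pt "0 0 0 0 0 -30 0.3" --pt "0 0 0 0 0 -60 0.3" --pt "0 0 0 0 0 -90 0.2" --pt "0 0 0 0 0 -90 0" --pt "0 0 0 0 0 -90 0"

```text
clock: 7.9
position: [0.6016, -0.0418, 0.2803]
orientation: [180.0, -0.3, 2.5]
force: [0.6, 0.4, -0.2]
finger_gap: 0.0857
```

Run:
```python
from rw import *
c=cap("wrist","w6")
delta([.446,-.200,.28],[180,0,39]);
```

```text
rot [0.0004, -0.0009, -0.6369] mm [-161.2, 151.3, -1.4] from [ 0.6004 -0.0418  0.2787] [ 1.7999e+02 -6.0000e-02  2.5100e+00] gap 0.0855 t 7.95 F [ 0.  -0.7 -0.4]
```

View pics/w6.png

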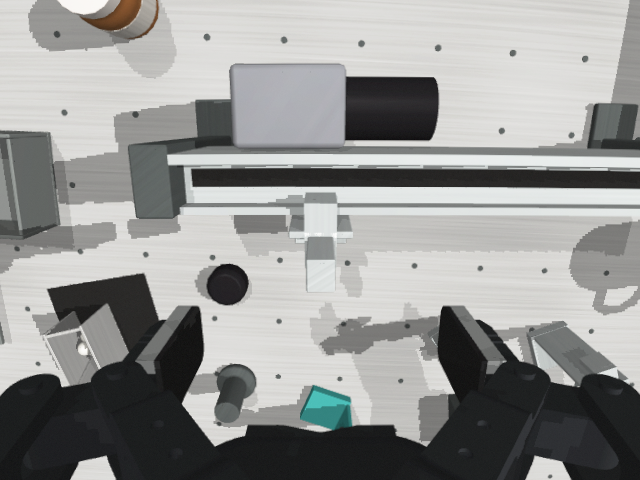

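servo_tool --pt "0 0 -0.1 -35 32 0 0" --pt "0 0 -0.2 -70 65 0 0" --pt "0 0 -0.32 -105 98 0 0" --pt "0 0 -0.45 -140 130 0 0" --pt "0 0 -0.57 -161 151 0 0" --pt "0 0 -0.637 -161 151 0 0" --pt "0 0 -0.637 -161 151 40 0" --pt "0 0 -0.637 -161 151 70 0" --pt "0 0 -0.637 -161 151 70 0" --pt "0 0 -0.637 -161 151 70 0" --pt "0 0 -0.637 -161 151 70 0"

```text
clock: 8.87
position: [0.4467, -0.1995, 0.2089]
orientation: [180.0, -0.0, 39.0]
force: [-0.5, -0.3, 0.3]
finger_gap: 0.0858
```

```bash
cat > fitone.py <<'E'
import sys
from rw import *
from fitc import tw
np.set_printoptions(precision=4,suppress=True)
tag=sys.argv[1]; x,y,a=map(float,sys.argv[2:5])
W=cloud(cap("wrist",tag)); b=fit(W,CARR,(x,y,np.radians(a))); p=b[0]; t=tw(p,.012,0)
print(p,np.degrees(p[2]),b[1:],"tab",t); delta([t[0],t[1],.121],[180,0,np.degrees(p[2])])
E
python3 fitone.py w7 .4366 -.2076 39
```

```text
[ 0.4366 -0.2077  0.6811  0.0008] 39.02187399352447 (3921, np.float64(0.0005500544478755605)) tab [ 0.446  -0.2002]
rot [0.0016, -0.0011, 0.0004] mm [-1.4, -0.6, 88.4] from [ 0.4472 -0.1997  0.2094] [179.91  -0.06  39.04] gap 0.0853 t 8.9167 F [-0.   0.2  0.4]
```

View pics/w7.png

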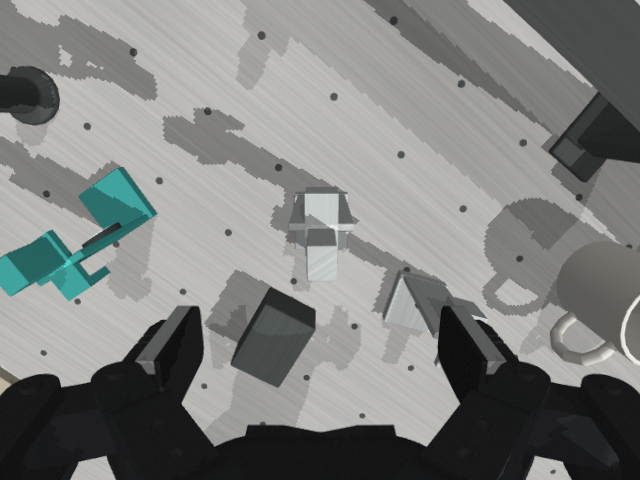

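servo_tool --pt "0 0 0 -1 0 30 0" --pt "0 0 0 -1 0 60 0" --pt "0 0 0 -1 0 87 0" --pt "0 0 0 -1 0 87 0" --pt "0 0 0 -1 0 87 0" --pt "0 0 0 -1 0 87 0.4" --pt "0 0 0 -1 0 87 0.7" --pt "0 0 0 -1 0 87 1" --pt "0 0 0 -1 0 87 1" --pt "0 0 0 -1 0 87 1" --pt "0 0 0 -1 0 87 1" --pt "0 0 0 -1 0 87 1" --pt "0 0 0 -1 0 87 1" --pt "0 0 0 -1 0 77 1" --pt "0 0 0 -1 0 47 1" --pt "0 0 0 -1 0 7 1" --pt "0 0 0 -1 0 -27 1" --pt "0 0 0 -1 0 -27 1" --pt "0 0 0 -1 0 -27 1"

```text
clock: 10.5
position: [0.4462, -0.2007, 0.2373]
orientation: [179.8, -0.1, 39.0]
force: [-0.8, -0.2, -2.6]
finger_gap: 0.0154
```

Run:
```python
from rw import *
X=rail(-.07,0); print(X); delta([X[0],X[1],.232],[180,0,2.4])
```

```text
(np.float64(0.5503614018930799), np.float64(-0.14393129576104396))
rot [0.003, -0.003, 0.6387] mm [116.7, 21.4, 5.6] from [ 0.4462 -0.2007  0.2373] [ 1.7979e+02 -1.1000e-01  3.8990e+01] gap 0.0154 t 10.5 F [-0.8 -0.2 -2.6]
```

servo_tool --pt "0 0 0.1 20 4 4 1" --pt "0 0 0.22 40 7 4 1" --pt "0 0 0.34 65 12 4 1" --pt "0 0 0.45 90 17 4 1" --pt "0 0 0.56 117 21 4 1" --pt "0 0 0.638 117 21 4 1" --pt "0 0 0.638 117 21 4 1" --pt "0 0 0.638 117 21 4 1" --pt "0 0 0.638 117 21 4 1" --pt "0 0 0.638 117 21 4 1"

```text
clock: 11.33
position: [0.5482, -0.1439, 0.2308]
orientation: [180.0, 0.1, 2.4]
force: [0.1, 0.7, -1.1]
finger_gap: 0.015
```

```bash
python3 chk.py w8
```

```text
carrier [ 0.5363 -0.1445  0.1098  0.0006  0.004   0.0432] [0.0349 0.2293 2.4724] 11620 0.0008386707006249139 rel tcp [0.0122 0.0007 0.1213]
rail [ 0.6199 -0.1185  0.0325  0.001 ] 1.8642959770740437 62783 0.0017565076287188739
fit tip in rail -0.04412157553305458 -0.02293571517792447 0.1996068993696488
nom tip in rail -0.04375900207588599 -3.728480590177853e-05 0.1996068993696488
rot [-0.0, 0.0011, 0.0003] mm [0.0, 0.0, 0.0] from [ 0.5484 -0.1438  0.2311] [-180.      0.07    2.42] gap 0.0149 t 11.3833 F [ 0.   0.8 -0.8]
```

View pics/w8.png

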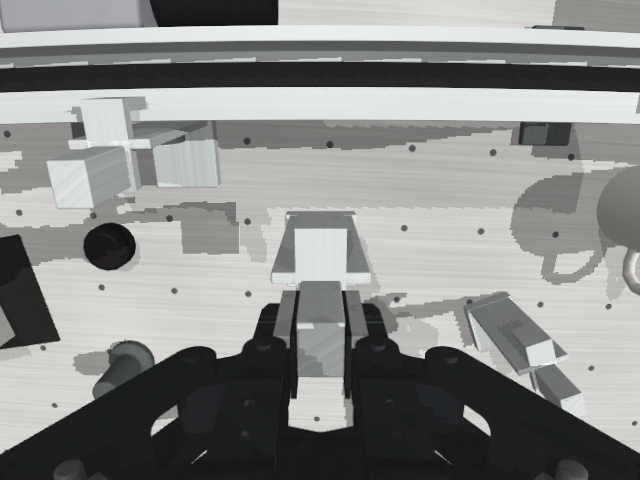

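servo_tool --pt "0 0 0 20 0 0 1" --pt "0 0 0 40 0 0 1" --pt "0 0 0 54 0 0 1" --pt "0 0 0 54 0 0 1" --pt "0 0 0 54 0 0 1" --pt "0 0 0 54 0 0 1" --pt "0 0 0 54 0 0 1"

```text
clock: 11.97
position: [0.6023, -0.1411, 0.2314]
orientation: [-180.0, 0.0, 2.4]
force: [0.7, -0.1, -2.0]
finger_gap: 0.015
```

servo_tool --pt "0 0 0 1 0 10 1" --pt "0 0 0 1 0 20 1" --pt "0 0 0 1 0 30 1" --pt "0 0 0 1 0 38 1" --pt "0 0 0 1 0 38 1" --pt "0 0 0 1 0 40 1" --pt "0 0 0 1 0 41 1" --pt "0 0 0 1 0 41 1" --pt "0 0 0 1 0 41 1"

```text
clock: 12.72
position: [0.6046, -0.1407, 0.1906]
orientation: [180.0, -0.0, 2.5]
force: [-0.3, -0.0, -0.2]
finger_gap: 0.015
```

servo_tool --pt "0 0 0 -1 0 1 1" --pt "0 0 0 -1 0 2 1" --pt "0 0 0 -1 0 2 1" --pt "0 0 0 -1 0 2 1" --pt "0 0 0 -1 0 2 1"

```text
clock: 13.13
position: [0.6041, -0.1407, 0.1899]
orientation: [180.0, -0.1, 2.5]
force: [-1.4, 1.0, 4.9]
finger_gap: 0.0152
```

Seated contact. Release and lift.

servo_tool --pt "0 0 0 0 0 0 0.7" --pt "0 0 0 0 0 0 0.5" --pt "0 0 0 0 0 0 0.3" --pt "0 0 0 0 0 0 0.3" --pt "0 0 0 0 0 0 0.3" --pt "0 0 0 0 0 0 0.3" --pt "0 0 0 0 0 0 0.3" --pt "0 0 0 0 0 -30 0.3" --pt "0 0 0 0 0 -60 0.3" --pt "0 0 0 0 0 -90 0.2" --pt "0 0 0 0 0 -90 0" --pt "0 0 0 0 0 -90 0"

```text
clock: 14.13
position: [0.6046, -0.141, 0.2804]
orientation: [179.9, -0.2, 2.4]
force: [-0.1, -0.5, 0.2]
finger_gap: 0.0852
```

Run:
```python
from rw import *
c=cap("wrist","w9")
delta([.4420,-.3195,.28],[180,0,22.7]);
```

```text
rot [0.0003, -0.0007, -0.3534] mm [-168.9, 171.7, -1.4] from [ 0.6034 -0.1407  0.2787] [ 1.7999e+02 -4.0000e-02  2.4500e+00] gap 0.0855 t 14.1833 F [-0.8 -0.4 -0.9]
```

View pics/w9.png

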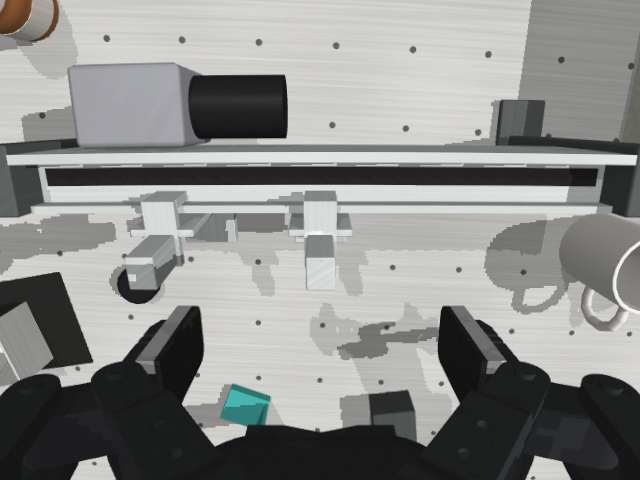

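servo_tool --pt "0 0 -0.07 -35 35 0 0" --pt "0 0 -0.14 -65 65 0 0" --pt "0 0 -0.21 -95 95 0 0" --pt "0 0 -0.28 -125 125 0 0" --pt "0 0 -0.353 -155 155 0 0" --pt "0 0 -0.353 -169 172 0 0" --pt "0 0 -0.353 -169 172 40 0" --pt "0 0 -0.353 -169 172 70 0" --pt "0 0 -0.353 -169 172 70 0" --pt "0 0 -0.353 -169 172 70 0" --pt "0 0 -0.353 -169 172 70 0"

```text
clock: 15.1
position: [0.4427, -0.3195, 0.2089]
orientation: [180.0, -0.0, 22.7]
force: [0.6, 0.2, 0.4]
finger_gap: 0.0852
```

```bash
python3 fitone.py w10 .431 -.324 22.7
```

```text
[ 0.4312 -0.3247  0.4042  0.0009] 23.157733495933694 (3931, np.float64(0.0005475263266690386)) tab [ 0.4422 -0.32  ]
rot [0.0017, -0.0014, -0.0074] mm [-1.2, -0.4, 88.6] from [ 0.4432 -0.3198  0.2096] [179.9   -0.08  22.74] gap 0.0854 t 15.15 F [ 1.  -0.1 -0.8]
```

View pics/w10.png

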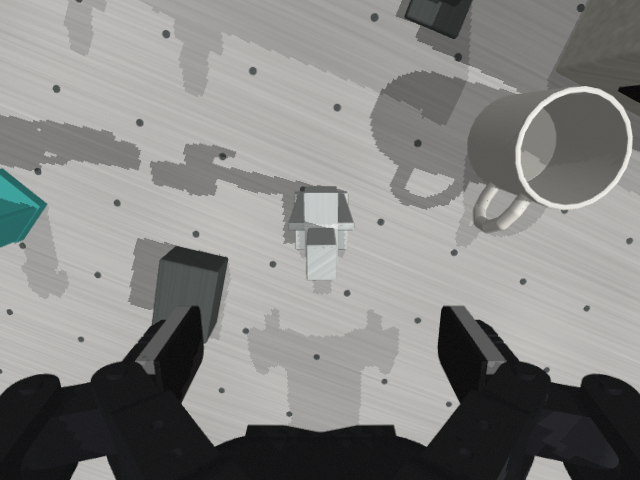

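servo_tool --pt "0 0 -0.007 -1 0 30 0" --pt "0 0 -0.007 -1 0 60 0" --pt "0 0 -0.007 -1 0 87 0" --pt "0 0 -0.007 -1 0 87 0" --pt "0 0 -0.007 -1 0 87 0" --pt "0 0 -0.007 -1 0 87 0.4" --pt "0 0 -0.007 -1 0 87 0.7" --pt "0 0 -0.007 -1 0 87 1" --pt "0 0 -0.007 -1 0 87 1" --pt "0 0 -0.007 -1 0 87 1" --pt "0 0 -0.007 -1 0 87 1" --pt "0 0 -0.007 -1 0 87 1" --pt "0 0 -0.007 -1 0 87 1" --pt "0 0 -0.007 -1 0 77 1" --pt "0 0 -0.007 -1 0 47 1" --pt "0 0 -0.007 -1 0 7 1" --pt "0 0 -0.007 -1 0 -27 1" --pt "0 0 -0.007 -1 0 -27 1" --pt "0 0 -0.007 -1 0 -27 1"

```text
clock: 16.73
position: [0.4417, -0.3207, 0.2375]
orientation: [179.8, -0.1, 23.1]
force: [-0.4, 0.0, -1.7]
finger_gap: 0.0152
```

Run:
```python
from rw import *
X=rail(-.07,-.1); print(X); delta([X[0],X[1],.232],[180,0,2.4])
```

```text
(np.float64(0.5545489672659999), np.float64(-0.24384357877092983))
rot [0.003, -0.0028, 0.3607] mm [133.9, -26.5, 5.7] from [ 0.4417 -0.3207  0.2375] [ 1.798e+02 -1.300e-01  2.307e+01] gap 0.0152 t 16.7333 F [-0.4  0.  -1.7]
```

servo_tool --pt "0 0 0.08 30 -6 4 1" --pt "0 0 0.16 60 -12 4 1" --pt "0 0 0.26 90 -18 4 1" --pt "0 0 0.36 120 -24 4 1" --pt "0 0 0.36 134 -26 4 1" --pt "0 0 0.36 134 -26 4 1" --pt "0 0 0.36 134 -26 4 1" --pt "0 0 0.36 134 -26 4 1" --pt "0 0 0.36 134 -26 4 1"

```text
clock: 17.48
position: [0.5522, -0.2453, 0.2308]
orientation: [180.0, 0.1, 2.3]
force: [-0.2, -1.1, -1.1]
finger_gap: 0.0152
```

```bash
python3 chk.py w11
```

```text
carrier [ 0.5408 -0.2461  0.1097 -0.0004  0.0042  0.0421] [-0.0206  0.2412  2.4142] 11572 0.0008506005056817808 rel tcp [0.0117 0.0009 0.1214]
rail [ 0.619  -0.1416  0.0529  0.001 ] 3.0318555912557494 54972 0.0011092411097593877
fit tip in rail -0.043212092821778875 -0.10066222091978705 0.19951109538263845
nom tip in rail -0.0434133860764918 -0.10164538896003149 0.19951109538263845
rot [0.0003, 0.0014, -0.0012] mm [0.0, 0.0, 0.0] from [ 0.5525 -0.2452  0.2311] [179.98   0.08   2.33] gap 0.0149 t 17.5333 F [ 0.1 -1.1 -1. ]
```

View pics/w11.png

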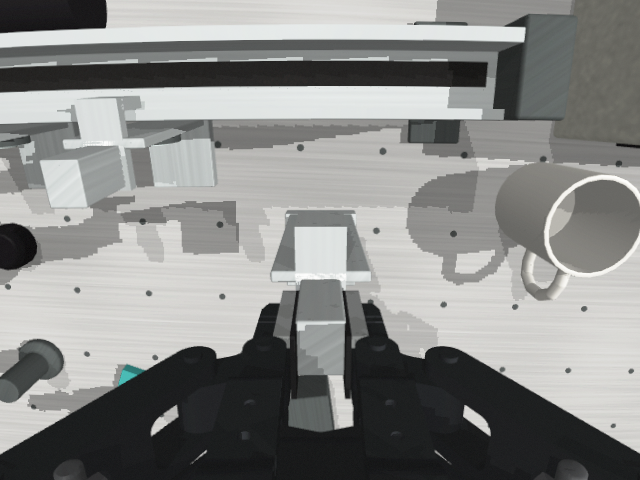

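servo_tool --pt "0 0 0 20 0 0 1" --pt "0 0 0 40 0 0 1" --pt "0 0 0 54 0 0 1" --pt "0 0 0 54 0 0 1" --pt "0 0 0 54 0 0 1" --pt "0 0 0 54 0 0 1" --pt "0 0 0 54 0 0 1"

```text
clock: 18.12
position: [0.6068, -0.242, 0.2314]
orientation: [180.0, 0.0, 2.4]
force: [0.3, -0.2, -0.7]
finger_gap: 0.0149
```

servo_tool --pt "0 0 0 0 0 10 1" --pt "0 0 0 0 0 20 1" --pt "0 0 0 0 0 30 1" --pt "0 0 0 0 0 38 1" --pt "0 0 0 0 0 38 1" --pt "0 0 0 0 0 40 1" --pt "0 0 0 0 0 41 1" --pt "0 0 0 0 0 43 1" --pt "0 0 0 0 0 43 1" --pt "0 0 0 0 0 43 1" --pt "0 0 0 0 0 43 1"

```text
clock: 19.03
position: [0.6079, -0.2414, 0.1901]
orientation: [180.0, -0.0, 2.4]
force: [-3.6, 1.4, 7.7]
finger_gap: 0.0153
```

servo_tool --pt "0 0 0 0 0 0 0.7" --pt "0 0 0 0 0 0 0.5" --pt "0 0 0 0 0 0 0.3" --pt "0 0 0 0 0 0 0.3" --pt "0 0 0 0 0 0 0.3" --pt "0 0 0 0 0 0 0.3" --pt "0 0 0 0 0 0 0.3" --pt "0 0 0 0 0 -30 0.3" --pt "0 0 0 0 0 -60 0.3" --pt "0 0 0 0 0 -90 0.2" --pt "0 0 0 0 0 -100 0" --pt "0 0 0 0 0 -100 0"

```text
clock: 20.03
position: [0.6098, -0.2421, 0.2918]
orientation: [179.9, -0.4, 2.4]
force: [0.1, -1.4, -0.4]
finger_gap: 0.0851
```

Run:
```python
from rw import *
np.set_printoptions(precision=4,suppress=True)
c=cap("wrist","w12"); W=cloud(c)
for y in (.1,0,-.1):
    X=rail(-.029,y)
    p,n,e=fit6(W,CARR,(X[0],X[1],.068,0,0,RYAW),zmin=.06)
    tip=R.from_rotvec(p[3:]).apply([.04,0,.09])+p[:3]; d=tip-[RX,RY,0]
    print(y,p,n,e,"tip",d[0]*np.cos(RYAW)+d[1]*np.sin(RYAW),-d[0]*np.sin(RYAW)+d[1]*np.cos(RYAW),d[2])
c=cap("top","t1"); s=cap("side","s1"); crop(s,220,100,420,300,3,"s1c"); crop(c,130,170,330,320,4,"t1c")
delta([.45,.1,.35],[180,0,2.4])
```

```text
0.1 [ 0.5969 -0.0425  0.0661 -0.0016 -0.0836 -0.0061] 5622 0.0013616088975455054 tip 0.013047827466651205 0.09794572325146003 0.15916023567642357
0 [ 0.6014 -0.1415  0.0662 -0.0017 -0.0848  0.0055] 5610 0.0013986482665395057 tip 0.013351998584177814 -0.0007533976930088345 0.15924654839024632
-0.1 [ 0.6103 -0.242   0.0659  0.0044 -0.1129  0.0583] 4113 0.0018677425103183392 tip 0.01534789867564123 -0.10010448690149171 0.15982602296472653
rot [-0.0011, 0.0027, 0.001] mm [-142.5, -347.5, -62.6] from [ 0.6071 -0.241   0.2866] [-179.93    0.15    2.46] gap 0.0851 t 20.1833 F [ 0.  -0.1 -0.3]
```

View pics/s1c.png

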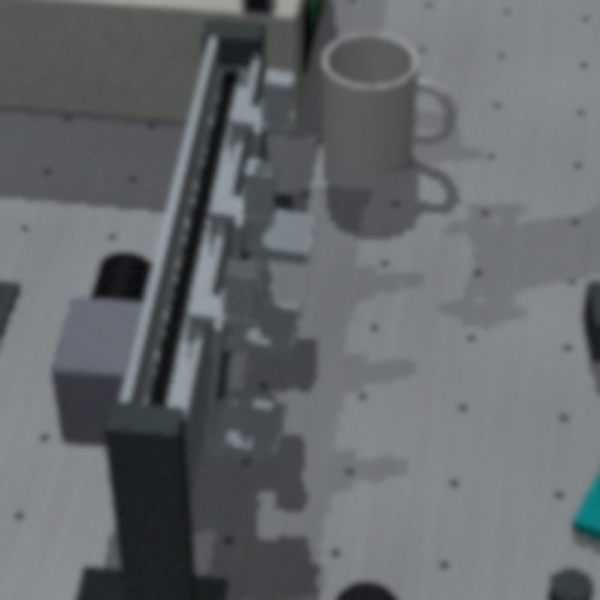

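View pics/t1.png

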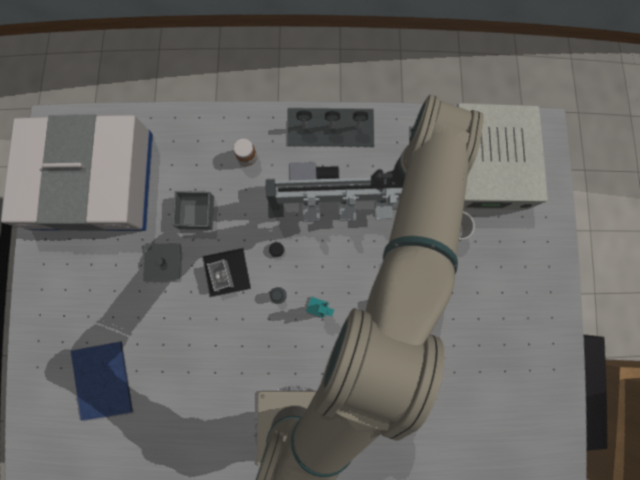

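servo_tool --pt "0 0 0 0 -10 -40 0" --pt "0 0 0 -30 -50 -80 0" --pt "0 0 0 -65 -90 -110 0" --pt "0 0 0 -95 -130 -110 0" --pt "0 0 0 -125 -170 -110 0" --pt "0 0 0 -150 -205 -110 0" --pt "0 0 0 -175 -240 -110 0" --pt "0 0 0 -187 -280 -110 0" --pt "0 0 0 -187 -320 -110 0" --pt "0 0 0 -187 -360 -110 0" --pt "0 0 0 -187 -400 -110 0" --pt "0 0 0 -187 -440 -110 0" --pt "0 0 0 -187 -470 -110 0" --pt "0 0 0 -187 -490 -110 0" --pt "0 0 0 -187 -490 -110 0" --pt "0 0 0 -187 -490 -110 0"

```text
clock: 21.52
position: [0.3985, 0.2436, 0.3964]
orientation: [-180.0, 0.2, 2.9]
force: [0.4, -0.3, 0.0]
finger_gap: 0.0857
```

Run:
```python
from h import *
cap("wrist","w13"); s=r.state(); print(s["position"],s["orientation"],s["q"],s["clock"])
import json
st=[dict(q=[70.37195742,36.05968483,2.20326404,86.99742337,-1.54874335,57.0835269,-1.14643895],p=[0.17746926,-0.62463941,0.23037267],o=[-1.79889054e+02,4.78116102e-04,1.58559023e+01]),
dict(q=[26.03252531,16.41547822,-4.71051164,103.85032363,1.56402389,59.84237628,-49.57531567],p=[0.4394061,-0.21204369,0.32999287],o=[-1.79986325e+02,4.97229380e-02,1.96984451e+01]),
dict(q=s["q"].tolist(),p=s["position"].tolist(),o=s["orientation"].tolist())]
json.dump(st,open("st.json","w"))
import itertools
res=[]
for s1,s3,s5,s7 in itertools.product((1,-1),repeat=4):
  for sg in itertools.product((1,-1),repeat=3):
    Cs=[]
    for k in st:
        q=np.radians(k["q"])
        e=lambda a,x:R.from_euler(a,x)
        A=e('z',s1*q[0])*e('y',sg[0]*q[1])*e('z',s3*q[2])*e('y',sg[1]*q[3])*e('z',s5*q[4])*e('y',sg[2]*q[5])*e('z',s7*q[6])
        Cs.append(A.inv()*R.from_euler('xyz',k["o"],degrees=True))
    err=max((Cs[0].inv()*c).magnitude() for c in Cs[1:])
    res.append((np.degrees(err),s1,s3,s5,s7,sg,Cs[0].as_euler('xyz',degrees=True).round(1)))
res.sort(key=lambda t:t[0]); 
for t in res[:6]: print(t)
```

```text
[0.39932892 0.24074793 0.3965494 ] [179.90284998   0.19641794   2.65279249] [ -20.93225527   11.93868327  -16.91931055   99.41836984    3.65271632
   69.40128619 -126.15254902] 21.5667
(np.float64(3.838053788578305e-07), -1, -1, -1, -1, (1, 1, 1), array([ 0., -0., 90.]))
(np.float64(0.5716506606826373), -1, -1, -1, -1, (-1, -1, -1), array([ 0.2, -0. , 90. ]))
(np.float64(6.9415603627548235), -1, -1, 1, -1, (-1, -1, -1), array([ 0.1, -2.6, 91.7]))
(np.float64(7.15563261471228), -1, -1, 1, -1, (1, 1, 1), array([ 0.1,  2.6, 91.7]))
(np.float64(26.407376324644197), 1, 1, 1, 1, (-1, -1, -1), array([ 0.000e+00, -1.000e-01, -1.217e+02]))
(np.float64(26.409710176882726), 1, 1, 1, 1, (1, 1, 1), array([ 2.000e-01,  1.000e-01, -1.217e+02]))
```

View pics/w13.png

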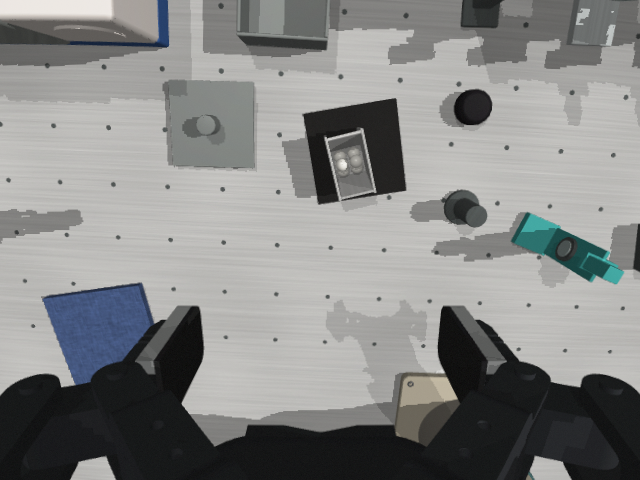

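```bash
cat > fk.py <<'E'
import numpy as np, json
from scipy.spatial.transform import Rotation as R
e=lambda a,x:R.from_euler(a,x)
def rots(q):
    q=np.radians(q)
    A=[e('z',-q[0])]; 
    for i,(ax,s) in enumerate((('y',1),('z',-1),('y',1),('z',-1),('y',1),('z',-1))): A.append(A[-1]*e(ax,s*q[i+1]))
    return A
def rows(q):
    A=rots(q); M=[np.array([0,0,1.])]
    M+= [A[1].apply([0,0,1]),A[2].apply([1,0,0]),A[3].apply([1,0,0]),A[3].apply([0,0,1]),A[5].apply([0,0,1]),A[5].apply([1,0,0])]
    return np.array(M).T
if __name__=="__main__":
    st=json.load(open("st.json"))
    M=np.vstack([rows(k["q"]) for k in st]); y=np.hstack([k["p"] for k in st])
    for cols in ([0,1,4,5],[0,1,2,3,4,5],[0,1,2,3,4,5,6]):
        x,res,rk,sv=np.linalg.lstsq(M[:,cols],y,rcond=None); print(cols,x.round(4),np.abs(M[:,cols]@x-y).max(),sv.min())
E
python3 fk.py
```

```text
[0, 1, 4, 5] [-1.7661  0.5854  0.3647 -1.7199] 0.028618401491874085 0.0014582419822445193
[0, 1, 2, 3, 4, 5] [-11.5953   0.4919   0.0453  -0.2376   0.2054 -11.3676] 0.0309024169617145 0.0010005503697176816
[0, 1, 2, 3, 4, 5, 6] [-11.9624   0.4857   0.0345  -0.2625   0.2464 -11.7337   0.0366] 0.03127940201209947 0.0009956876299692043
```

```bash
cat > scene.py <<'E'
import sys
from h import *
np.set_printoptions(precision=4,suppress=True)
W=cloud(load("top0")); x,y,z=W[...,0],W[...,1],W[...,2]
m=(y>0.3)&(z>0.07)&(x<0.9)&(x>.4); P=W[m]; print("instrument",P.min(0),P.max(0),np.percentile(P[:,2],[5,50,95]),np.percentile(P,[1,99],axis=0))
h,_,_=np.histogram2d(P[:,0],P[:,1],bins=[np.arange(.4,.9,.05),np.arange(.3,.8,.05)]); print(h.astype(int))
E
python3 scene.py
python3 - <<'E'
from h import *
np.set_printoptions(precision=4,suppress=True)
W=cloud(load("w13")); x,y,z=W[...,0],W[...,1],W[...,2]
def rect(m,nm):
    P=W[m][:,:2].astype(np.float32); r_=cv2.minAreaRect(P); print(nm,len(P),"c",r_[0],"size",r_[1],"ang",r_[2],"zmed",np.median(W[m][:,2]))
n=~np.isnan(x)
rect(n&(z>.009)&(z<.02)&(y>.28)&(y<.5)&(x>.35)&(x<.55),"cover flange")
rect(n&(z>.036)&(z<.05)&(y>.28)&(y<.5)&(x>.35)&(x<.5),"knob")
rect(n&(z>.053)&(z<.07)&(y>.12)&(y<.28)&(x>.35)&(x<.5),"cup rim")
g=load("w13")["frame"].max(2)
rect(n&(g<50)&(z>.001)&(z<.01)&(y>.1)&(y<.3)&(x>.33)&(x<.52),"pad")
rect(n&(z>.055)&(z<.066)&(y>.18)&(y<.45)&(x>.48)&(x<.7),"box rim w13")
W=cloud(load("top0")); x,y,z=W[...,0],W[...,1],W[...,2]
rect((z>.055)&(z<.068)&(y>.18)&(y<.4)&(x>.48)&(x<.7),"box rim top")
W=cloud(load("w13"));x,y,z=W[...,0],W[...,1],W[...,2]
E
```

```text
instrument [0.545  0.4362 0.07  ] [0.8518 0.8011 0.1782] [0.1053 0.1457 0.1518] [[0.5465 0.4387 0.0771]
 [0.8453 0.7919 0.1693]]
[[  0   0   0   0   0   0   0   0   0]
 [  0   0   0   0   0   0   0   0   0]
 [  0   0   0  53  48 103  98  74  79]
 [  0   0 284 381 377 349 323 298 326]
 [  0   0 268 336 331 334 317 289 310]
 [  0   0 264 328 333 365 362 303 296]
 [  0   0 255 323 316 303 265 237 290]
 [  0   0 244 321 311 324 295 272 283]
 [  0   0 224 285 299 303 289 261 260]]
cover flange 6807 c (0.4773123264312744, 0.41524505615234375) size (0.14602385461330414, 0.16645966470241547) ang 0.7606614828109741 zmed 0.013820255569488293
knob 336 c (0.45764920115470886, 0.384001225233078) size (0.023607030510902405, 0.023088151589035988) ang 47.55647277832031 zmed 0.042652529515946835
cup rim 679 c (0.4198087155818939, 0.20907357335090637) size (0.07771114259958267, 0.04619286581873894) ang 16.407358169555664 zmed 0.05919785918828374
pad 5631 c (0.43093788623809814, 0.1993342489004135) size (0.11875879019498825, 0.11850099265575409) ang 12.091594696044922 zmed 0.003725121344045901
box rim w13 897 c (0.5705773234367371, 0.34644240140914917) size (0.04143272712826729, 0.20790235698223114) ang 2.0840113162994385 zmed 0.06011861730541662
box rim top 224 c (0.6056283712387085, 0.2943965196609497) size (0.10257695615291595, 0.09844769537448883) ang 88.40970611572266 zmed 0.05952706089353643
```

```bash
cat >> h.py <<'E'
import json
def log():
    s=r.state(); st=json.load(open("st.json")); st.append(dict(q=s["q"].tolist(),p=s["position"].tolist(),o=s["orientation"].tolist())); json.dump(st,open("st.json","w"))
    print(s["q"].round(1),s["position"].round(4),s["orientation"].round(1),s["clock"])
E
echo ok
```

```text
ok
```

servo_tool --pt "0.1 0 0 0 0 0 0" --pt "0.2 0.0 0 0 0 0 0" --pt "0.3 0.1 0 0 0 0 0" --pt "0.3 0.2 0 0 0 0 0" --pt "0.3 0.3 0 0 0 0 0" --pt "0.3 0.3 0 0 0 0 0"

```text
clock: 22.07
position: [0.3961, 0.2363, 0.3958]
orientation: [-162.5, -16.8, -0.3]
force: [-1.1, 0.1, -0.2]
finger_gap: 0.0856
```

```bash
python3 -c "
from h import *
log()"
```

```text
[ -10.6   -0.8  -17.7  118.9  -12.2   39.6 -108.1] [0.3961 0.2363 0.3958] [-162.5  -16.8   -0.3] 22.0667
```

servo_tool --pt "-0.1 -0.05 0 0 0 -20 0" --pt "-0.2 -0.15 0 0 0 -40 0" --pt "-0.3 -0.3 0 0 0 -60 0" --pt "-0.3 -0.45 0 0 0 -60 0" --pt "-0.3 -0.6 0.1 0 0 -60 0" --pt "-0.3 -0.6 0.1 0 0 -60 0"

```text
clock: 22.57
position: [0.3848, 0.2214, 0.4542]
orientation: [-179.9, 16.7, -0.3]
force: [1.1, -0.8, -0.6]
finger_gap: 0.0852
```

```bash
python3 -c "
from h import *
log()"; python3 fk.py
```

```text
[ -13.5   17.4  -19.6   85.6   -3.5   92.  -123. ] [0.3848 0.2214 0.4542] [-179.9   16.7   -0.3] 22.5667
[0, 1, 4, 5] [0.2962 0.5711 0.3765 0.3234] 0.027588510794193694 0.3214854866767238
[0, 1, 2, 3, 4, 5] [ 0.1594  0.497   0.0216 -0.1291  0.3192  0.249 ] 0.027910301491303274 0.12767553281374197
[0, 1, 2, 3, 4, 5, 6] [ 0.1573  0.4969  0.0256 -0.1308  0.3182  0.2475  0.0036] 0.02783003244184204 0.1219277157885096
```

```bash
cat > fk2.py <<'E'
from fk import *
def rows2(q):
    A=rots(q); v=[np.array([0,0,1.]),A[1].apply([0,0,1]),A[1].apply([0,1,0]),A[2].apply([1,0,0]),A[2].apply([0,1,0]),A[3].apply([1,0,0]),A[3].apply([0,0,1]),A[4].apply([0,1,0]),A[5].apply([0,0,1]),A[5].apply([1,0,0])]
    return np.array(v).T
names="d1 L1 y1 x2 y2 x3 L2 y4 L3 x5".split()
def solve():
    st=json.load(open("st.json"))
    M=np.vstack([rows2(k["q"]) for k in st]); y=np.hstack([k["p"] for k in st])
    x=np.linalg.lstsq(M,y,rcond=1e-3)[0]; return x,np.abs(M@x-y).max(),np.linalg.svd(M)[1].min()
if __name__=="__main__":
    x,e_,s=solve(); print(dict(zip(names,x.round(4))),e_,s)
E
python3 fk2.py
```

```text
{'d1': np.float64(0.3362), 'L1': np.float64(0.5591), 'y1': np.float64(-0.0115), 'x2': np.float64(-0.0), 'y2': np.float64(-0.0162), 'x3': np.float64(0.0), 'L2': np.float64(0.3821), 'y4': np.float64(-0.0004), 'L3': np.float64(0.3499), 'x5': np.float64(-0.0)} 3.1482859097486937e-09 0.080267937568402
```

```bash
cat > ik.py <<'E'
from fk2 import *
from scipy.optimize import least_squares
X,_,_=solve()
LIM=np.array([[-175.42,175.42],[-21.48,121.26],[-71.46,75.88],[10.55,141.38],[-63.04,243.04],[13.31,113.54],[-168.57,168.57]])
C=e('z',np.pi/2)
def fkp(q):
    A=rots(q); return rows2(q)@X, A[6]*C
def pts(q):
    A=rots(q); b=np.array([0,0,X[0]]); el=b+A[1].apply([0,X[2],X[1]]); wr=el+A[2].apply([0,X[4],0])+A[3].apply([0,0,X[6]])
    return el,wr
def ik(p,Rt,q0,w=0.002):
    q0=np.clip(q0,LIM[:,0]+.1,LIM[:,1]-.1)
    def f(q):
        P,A=fkp(q); return np.r_[(P-p)*10,(A.inv()*Rt).as_rotvec()*3,w*np.radians(q-q0)*1]
    o=least_squares(f,q0,bounds=(LIM[:,0],LIM[:,1]),x_scale=30.); 
    P,A=fkp(o.x); return o.x,np.linalg.norm(P-p),np.degrees((A.inv()*Rt).magnitude())
def down(yaw): return R.from_euler('xyz',[180,0,yaw],degrees=True)
if __name__=="__main__":
    from h import r
    q=r.state()["q"]; np.set_printoptions(precision=1,suppress=True)
    box=np.array([.605,.294])
    for d,sgn in ((0,1),(-10,1),(-20,1),(-30,1),(-45,1),(0,-1),(-20,-1)):
        yaw=d if sgn>0 else d+180
        print("=== d",d,"sgn",sgn)
        dv=np.array([np.cos(np.radians(d)),np.sin(np.radians(d))])
        g=np.r_[box+.02*dv,.135]; qq=q.copy()
        # go down pose in steps
        p0,A0=fkp(q)
        T=down(yaw)
        qq,ep,er=ik(g+T.apply([0,0,.019]),T,qq)
        if sgn<0: qq,ep,er=ik(g+T.apply([0,0,.019]),T,np.r_[qq[:6],qq[6]+180])
        print(0,qq,ep.round(4),er.round(2))
        for th in range(10,105,10):
            Tt=T*e('y',sgn*np.radians(th)); qq,ep,er=ik(g+Tt.apply([0,0,.019]),Tt,qq); el,wr=pts(qq)
            if th in(40,60,70,80,90,100): print(th,qq,round(ep,4),round(er,2),"elbow",(el*1000).round(),"wrist",(wr*1000).round())
E
python3 ik.py
```

```text
=== d 0 sgn 1
0 [ -21.2   46.9  -11.4   85.1   11.    49.1 -126.4] 0.0 0.0
40 [ -53.2   43.6   22.7  106.8   40.5   13.3 -168.6] 0.0228 9.87 elbow [240. 302. 741.] wrist [463. 340. 433.]
60 [ -80.9   63.4   54.7  104.4   15.2   13.3 -168.6] 0.0489 21.36 elbow [ 90. 492. 587.] wrist [399. 448. 365.]
70 [ -92.2   87.4   75.9  107.6  -63.    13.3 -112.3] 0.0463 21.36 elbow [-10. 559. 362.] wrist [352. 460. 283.]
80 [ -93.5   91.2   75.9  107.6  -63.    13.3 -118.2] 0.0515 25.81 elbow [-23. 559. 324.] wrist [341. 464. 254.]
90 [ -98.8  102.    75.9  106.5  -23.2   13.3 -168.6] 0.0616 26.65 elbow [-72. 542. 220.] wrist [302. 477. 170.]
100 [-111.6  121.3   75.9  114.6  -41.8   13.3 -168.6] 0.1219 22.69 elbow [-166.  449.   46.] wrist [215. 415.  69.]
=== d -10 sgn 1
0 [ -22.6   46.6   -8.5   85.5    8.2   48.5 -133.9] 0.0 0.0
40 [ -62.7   48.5   34.4  106.6   26.2   13.3 -168.6] 0.0163 7.03 elbow [202. 367. 707.] wrist [450. 366. 415.]
60 [ -84.9   71.4   61.2  105.1    2.3   13.3 -168.6] 0.0349 15.13 elbow [ 58. 527. 514.] wrist [384. 455. 328.]
70 [ -91.7   88.8   75.9  108.6  -63.    1
[... 3329 characters left out ...]
4.  78.]
=== d -20 sgn -1
0 [-25.1  46.2  -3.5  86.    3.4  47.8  40.2] 0.0 0.0
40 [-63.   49.3  31.9 110.8  64.3  13.3 -36.6] 0.0 0.0 elbow [203. 373. 700.] wrist [424. 360. 388.]
60 [-68.4  57.2  28.2 116.1 102.4  34.8 -85.3] 0.0 0.0 elbow [183. 433. 639.] wrist [354. 385. 300.]
70 [-71.9  63.7  29.2 116.5 103.2  44.  -93.3] 0.0 0.0 elbow [167. 473. 584.] wrist [331. 393. 248.]
80 [-74.8  70.9  30.7 115.4 100.6  51.9 -98.3] 0.0 0.0 elbow [150. 507. 519.] wrist [317. 398. 193.]
90 [ -76.8   78.5   32.3  112.8   96.    59.  -101. ] 0.0 0.0 elbow [136. 531. 448.] wrist [313. 400. 135.]
100 [ -77.8   85.8   33.9  108.8   90.7   65.8 -102. ] 0.0 0.0 elbow [129. 543. 377.] wrist [317. 398.  78.]
```

Run:
```python
from h import *
for y in (0,45,90,135): delta([.42,.209,.30],[180,0,y])
```

```text
rot [-0.0032, 0.2919, -0.0057] mm [78.1, 12.5, 137.5] from [0.3848 0.2214 0.4542] [-179.86   16.72   -0.31] gap 0.0852 t 22.5667 F [ 1.1 -0.8 -0.6]
rot [-0.1176, 0.2755, -0.7854] mm [78.1, 12.5, 137.5] from [0.3848 0.2214 0.4542] [-179.86   16.72   -0.31] gap 0.0852 t 22.5667 F [ 1.1 -0.8 -0.6]
rot [-0.2317, 0.2268, -1.5644] mm [78.1, 12.5, 137.5] from [0.3848 0.2214 0.4542] [-179.86   16.72   -0.31] gap 0.0852 t 22.5667 F [ 1.1 -0.8 -0.6]
rot [-0.3453, 0.1387, -2.3413] mm [78.1, 12.5, 137.5] from [0.3848 0.2214 0.4542] [-179.86   16.72   -0.31] gap 0.0852 t 22.5667 F [ 1.1 -0.8 -0.6]
```

servo_tool --pt "0 0.12 0 20 3 35 0" --pt "0 0.24 0 40 6 70 0" --pt "0 0.29 -0.1 60 9 100 0" --pt "-0.03 0.29 -0.22 78 12 137 0" --pt "-0.05 0.29 -0.34 78 12 137 0" --pt "-0.07 0.285 -0.46 78 12 137 0" --pt "-0.09 0.28 -0.58 78 12 137 0" --pt "-0.105 0.278 -0.7 78 12 137 0" --pt "-0.12 0.275 -0.82 78 12 137 0" --pt "-0.14 0.27 -0.94 78 12 137 0" --pt "-0.16 0.26 -1.06 78 12 137 0" --pt "-0.175 0.255 -1.18 78 12 137 0" --pt "-0.19 0.25 -1.3 78 12 137 0" --pt "-0.21 0.24 -1.42 78 12 137 0" --pt "-0.23 0.227 -1.54 78 12 137 0" --pt "-0.232 0.227 -1.564 78 12 137 0" --pt "-0.232 0.227 -1.564 78 12 137 0" --pt "-0.232 0.227 -1.564 78 12 137 0"

```text
clock: 24.07
position: [0.4201, 0.2092, 0.2992]
orientation: [179.8, 0.0, 89.8]
force: [0.1, -0.2, -0.1]
finger_gap: 0.0857
```

Run:
```python
from h import *
for y in (120,150,180,196.4): delta([.42,.209,.25],[180,0,y])
log()
```

```text
rot [0.0041, 0.0016, -0.5269] mm [-0.2, -0.3, 49.2] from [0.4201 0.2092 0.2992] [1.7975e+02 3.0000e-02 8.9810e+01] gap 0.0857 t 24.0667 F [ 0.1 -0.2 -0.1]
rot [0.0037, 0.0027, -1.0505] mm [-0.2, -0.3, 49.2] from [0.4201 0.2092 0.2992] [1.7975e+02 3.0000e-02 8.9810e+01] gap 0.0857 t 24.0667 F [ 0.1 -0.2 -0.1]
rot [0.0031, 0.0038, -1.5741] mm [-0.2, -0.3, 49.2] from [0.4201 0.2092 0.2992] [1.7975e+02 3.0000e-02 8.9810e+01] gap 0.0857 t 24.0667 F [ 0.1 -0.2 -0.1]
rot [0.0026, 0.0044, -1.8603] mm [-0.2, -0.3, 49.2] from [0.4201 0.2092 0.2992] [1.7975e+02 3.0000e-02 8.9810e+01] gap 0.0857 t 24.0667 F [ 0.1 -0.2 -0.1]
[ -1.3  19.5 -38.3 108.7  14.6  56.4 -46.3] [0.4201 0.2092 0.2992] [179.8   0.   89.8] 24.0667
```

servo_tool --pt "0 0 -0.12 0 0 5 0" --pt "0 0 -0.24 0 0 10 0" --pt "0 0 -0.36 0 0 15 0" --pt "0 0 -0.48 0 0 20 0" --pt "0 0 -0.6 0 0 25 0" --pt "0 0 -0.72 0 0 30 0" --pt "0 0 -0.84 0 0 35 0" --pt "0 0 -0.96 0 0 40 0" --pt "0 0 -1.08 0 0 45 0" --pt "0 0 -1.2 0 0 50 0" --pt "0 0 -1.32 0 0 50 0" --pt "0 0 -1.44 0 0 50 0" --pt "0 0 -1.56 0 0 50 0" --pt "0 0 -1.68 0 0 50 0" --pt "0 0 -1.8 0 0 50 0" --pt "0 0 -1.86 0 0 50 0" --pt "0 0 -1.86 0 0 50 0" --pt "0 0 -1.86 0 0 50 0"

```text
clock: 25.57
position: [0.4201, 0.2098, 0.2493]
orientation: [-179.9, 0.3, -163.6]
force: [-0.7, 0.1, -0.4]
finger_gap: 0.0855
```

Run:
```python
from h import *
np.set_printoptions(precision=4,suppress=True)
cap("wrist","w14"); log()
W=cloud(load("w14")); x,y,z=W[...,0],W[...,1],W[...,2]
def rect(m,nm):
    P=W[m][:,:2].astype(np.float32); r_=cv2.minAreaRect(P); print(nm,len(P),"c",r_[0],"size",r_[1],"ang",r_[2],"zmed",np.median(W[m][:,2]))
n=~np.isnan(x)
rect(n&(z>.053)&(z<.066)&(y>.12)&(y<.28)&(x>.35)&(x<.5),"cup rim")
```

```text
[ 13.3  31.9 -64.8 112.5  34.8  57.7  38.5] [0.4201 0.2099 0.2494] [-179.9    0.3 -163.6] 25.6167
cup rim 1318 c (0.4199024438858032, 0.2095457762479782) size (0.07817218452692032, 0.04611313343048096) ang 16.552562713623047 zmed 0.05914731977981319
```

View pics/w14.png

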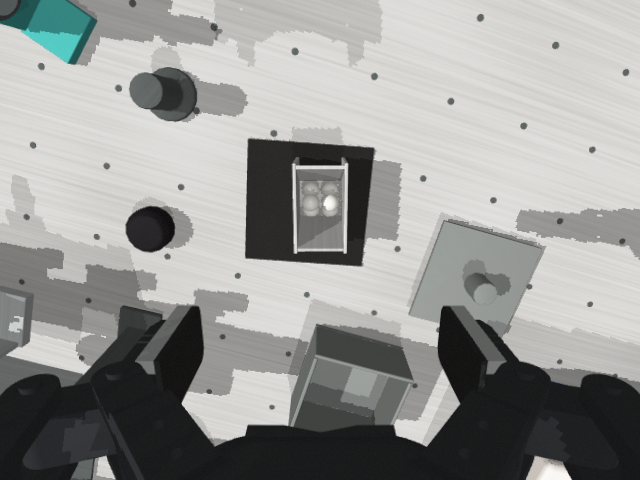

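```bash
cat > sim.py <<'E'
from ik import *
from h import r
np.set_printoptions(precision=1,suppress=True)
from scipy.spatial.transform import Slerp
def seg(q,p1,T1,n=20,show=True,pr=5):
    p0,T0=fkp(q); dr=(T0.inv()*T1).as_rotvec()
    for i in range(1,n+1):
        t=i/n; q,ep,er=ik(p0+(p1-p0)*t,T0*R.from_rotvec(dr*t),q)
        if ep>.002 or er>1: print("  bad",i,ep,er,q)
        if show and i%pr==0: print("  ",q,"el",*[ (a*1000).round() for a in pts(q)])
    return q
def tilt(q,g,T,sgn,ths):
    for th in ths:
        Tt=T*e('y',sgn*np.radians(th)); q,ep,er=ik(g+Tt.apply([0,0,.019]),Tt,q)
        if ep>.002 or er>1: print("  bad",th,ep,er)
        if th%20==0 or th==ths[-1]: print("  th",th,q,*[ (a*1000).round() for a in pts(q)])
    return q
if __name__=="__main__":
    q=r.state()["q"]
    print("down"); q=seg(q,np.array([.42,.2095,.026]),down(-163.5))
    print("up"); q=seg(q,np.array([.42,.2095,.16]),down(-163.5))
    for d in (0,-10,-20):
        print("to box",d); dv=np.array([np.cos(np.radians(d)),np.sin(np.radians(d))]); T=down(180+d)
        g=np.r_[np.array([.605,.294])+.02*dv,.135]
        q1=seg(q,g+T.apply([0,0,.019]),T)
        q1=tilt(q1,g,T,-1,range(4,93,4))
E
python3 sim.py
```

```text
down
   [  9.7  35.9 -60.2 116.5  40.8  51.5  33.3] el [321. -66. 789.] [418. 210. 543.]
   [  5.8  40.1 -54.8 119.5  47.8  45.5  27.4] el [357. -48. 764.] [419. 210. 488.]
   [  1.8  44.7 -48.9 121.7  55.8  39.9  20.6] el [393. -24. 734.] [419. 210. 432.]
   [ -2.1  49.6 -42.7 123.   65.2  34.7  12.9] el [426.   4. 699.] [420. 209. 376.]
up
   [  0.3  46.7 -46.5 122.3  59.4  37.8  17.7] el [407. -14. 720.] [420. 210. 409.]
   [  2.7  43.9 -50.3 121.3  54.1  41.2  22.1] el [386. -30. 739.] [420. 210. 443.]
   [  5.2  41.2 -53.9 120.   49.3  44.6  26.2] el [366. -45. 757.] [420. 210. 476.]
   [  7.6  38.6 -57.3 118.3  44.8  48.2  29.9] el [344. -57. 773.] [420. 210. 510.]
to box 0
   [  4.9  42.6 -54.5 110.7  45.1  51.1  29.2] el [376. -44. 748.] [471. 231. 499.]
   [  2.3  46.5 -52.1 102.6  44.9  54.2  28.8] el [405. -28. 721.] [522. 252. 488.]
   [ -0.3  50.5 -50.   93.9  44.5  57.4  28.8] el [431.  -9. 692.] [573. 273. 477.]
   [ -3.   54.5 -48.2  84.5  44.   61.   29. ] el [455.  12. 661.] [625. 294. 466.]
  th 20 [-10.   46.  -37.2 102.7  67.3  40.3   1.2] [398.  58. 725.] [512. 
[... 1208 characters left out ...]
] [471. 229. 499.]
   [  1.5  45.4 -49.7 103.   43.1  52.6  20.6] el [398. -22. 729.] [522. 248. 488.]
   [ -1.4  49.  -46.5  94.5  41.7  55.3  16.1] el [422.  -1. 703.] [573. 268. 477.]
   [ -4.3  52.7 -43.7  85.3  40.1  58.4  11.8] el [444.  22. 675.] [623. 287. 466.]
  th 20 [-16.2  45.7 -30.9  99.3  60.6  45.2 -13.7] [388. 101. 727.] [517. 326. 446.]
  th 40 [-30.3  45.9 -20.1 109.8  88.9  48.8 -49.2] [353. 193. 725.] [424. 360. 388.]
  th 60 [-40.8  53.4 -14.5 115.3 104.1  67.5 -73.2] [347. 285. 669.] [354. 385. 300.]
  th 80 [-49.3  64.9  -7.7 114.7 107.1  86.4 -87.3] [339. 376. 574.] [317. 398. 192.]
  th 92 [-52.8  72.4  -3.3 111.4 105.9  96.1 -92.8] [332. 417. 505.] [313. 400. 123.]
```

servo_tool --pt "0 0 0 0 0 40 0" --pt "0 0 0 0 0 80 0" --pt "0 0 0 0 0 120 0" --pt "0 0 0 0 0 160 0" --pt "0 0 0 0 0 180 0" --pt "0 0 0 0 0 180 0" --pt "0 0 0 0 0 180 0" --pt "0 0 0 0 0 180 0"

```text
clock: 26.28
position: [0.4217, 0.2111, 0.0708]
orientation: [-179.9, 0.4, -163.4]
force: [0.2, -0.2, -0.9]
finger_gap: 0.0855
```

Run:
```python
from h import *
delta([.4199,.2095,.020],[180,0,-163.5]); log()
```

```text
rot [-0.0009, 0.0076, 0.0018] mm [2.6, -1.0, 50.8] from [0.4217 0.2111 0.0708] [-179.95    0.44 -163.4 ] gap 0.0855 t 26.2833 F [ 0.2 -0.2 -0.9]
[  0.5  45.4 -47.1 122.1  57.8  38.3  19.1] [0.4217 0.2111 0.0708] [-179.9    0.4 -163.4] 26.2833
```

servo_tool --pt "0 0.005 0 2 -1 25 0" --pt "0 0.005 0 2 -1 50 0" --pt "0 0.005 0 2 -1 50 0" --pt "0 0.005 0 2 -1 50 0.2" --pt "0 0.005 0 2 -1 50 0.35" --pt "0 0.005 0 2 -1 50 0.5" --pt "0 0.005 0 2 -1 50 0.7" --pt "0 0.005 0 2 -1 50 1" --pt "0 0.005 0 2 -1 50 1" --pt "0 0.005 0 2 -1 50 1" --pt "0 0.005 0 2 -1 50 1" --newtons 50

```text
clock: 27.2
position: [0.4206, 0.2093, 0.0213]
orientation: [-179.9, 0.2, -163.4]
force: [-1.0, -1.0, 7.1]
finger_gap: 0.0456
```

servo_tool --pt "0 0 0 0 0 -5 1" --pt "0 0 0 0 0 -20 1" --pt "0 0 0 0 0 -45 1" --pt "0 0 0 0 0 -70 1" --pt "0 0 0 0 0 -95 1" --pt "0 0 0 0 0 -120 1" --pt "0 0 0 0 0 -135 1" --pt "0 0 0 0 0 -135 1" --pt "0 0 0 0 0 -135 1"

```text
clock: 27.95
position: [0.4198, 0.2086, 0.1552]
orientation: [-179.9, 0.1, -163.4]
force: [0.5, -0.6, -2.6]
finger_gap: 0.0451
```

Run:
```python
from h import *
c=cap("wrist","w15"); log(); cap("top","t2")
g=np.array([.605,.294])+.02*np.array([np.cos(np.radians(5)),-np.sin(np.radians(5))])
delta([g[0],g[1],.155],[180,0,175])
```

```text
[  6.7  38.5 -55.8 118.8  45.   47.   30. ] [0.4192 0.2081 0.1543] [-179.9    0.  -163.4] 28.0
rot [-0.0026, -0.0006, 0.3775] mm [-221.5, 21.8, -1.5] from [0.4189 0.208  0.1538] [-1.7986e+02 -6.0000e-02 -1.6337e+02] gap 0.0456 t 28.05 F [ 0.3  0.1 -2.1]
```

View pics/w15.png

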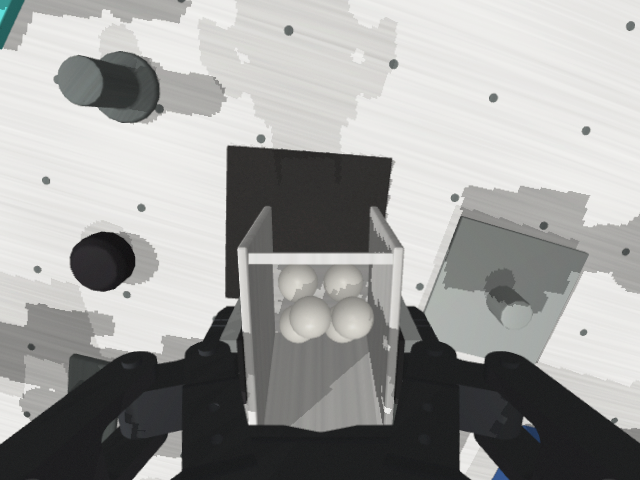

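servo_tool --pt "0 0 0.03 -15 1 0 1" --pt "0 0 0.07 -40 4 0 1" --pt "0 0 0.12 -70 7 0 1" --pt "0 0 0.17 -100 10 0 1" --pt "0 0 0.22 -130 13 0 1" --pt "0 0 0.27 -160 16 0 1" --pt "0 0 0.32 -190 19 0 1" --pt "0 0 0.36 -210 21 0 1" --pt "0 0 0.378 -221 22 0 1" --pt "0 0 0.378 -221 22 0 1" --pt "0 0 0.378 -221 22 0 1" --pt "0 0 0.378 -221 22 0 1"

```text
clock: 29.05
position: [0.6232, 0.2928, 0.1531]
orientation: [-179.8, -0.1, 175.1]
force: [0.1, -0.0, -1.7]
finger_gap: 0.0455
```

```bash
python3 - <<'E'
from h import *
log()
c=cap("wrist","w16"); W=cloud(c); x,y,z=W[...,0],W[...,1],W[...,2]
g=np.array([.605,.294])+.02*np.array([np.cos(np.radians(5)),-np.sin(np.radians(5))])
delta([g[0],g[1],.116],[180,0,175])
E
python3 - <<'E'
from sim import *
q=r.state()["q"]; p,T=fkp(q); g=p-T.apply([0,0,.019]); print(g)
tilt(q,g,T,-1,range(4,93,4))
# rows for servo: pose after tilt th about grasp point
for th in range(6,92,6):
    D=e('y',-np.radians(th)); s=np.array([0,0,-19.])+D.apply([0,0,19]); print(th,[round(-np.radians(th),3)]+s.round(1).tolist())
E
```

```text
[ -3.3  51.5 -47.6  83.2  40.3  63.4  26.6] [0.6232 0.2928 0.1531] [-1.798e+02 -1.000e-01  1.751e+02] 29.05
rot [-0.0028, -0.001, 0.0013] mm [-1.6, -0.3, 37.6] from [0.6234 0.2928 0.1536] [-1.7984e+02 -6.0000e-02  1.7507e+02] gap 0.0457 t 29.1 F [-0.4 -0.3 -2. ]
[0.6 0.3 0.2]
  th 20 [-10.7  42.9 -37.4 100.7  61.   44.2   2. ] [376.  59. 745.] [511. 303. 484.]
  th 40 [-21.   41.8 -29.3 115.   99.5  45.7 -41.6] [352. 122. 753.] [412. 312. 426.]
  th 60 [-28.6  49.7 -26.9 124.3 121.2  71.5 -69. ] [380. 194. 698.] [338. 318. 338.]
  th 80 [-36.7  62.2 -20.1 126.4 127.5  98.2 -84.5] [404. 286. 597.] [299. 321. 230.]
  th 92 [-39.9  70.2 -15.5 123.8 127.9 111.5 -91.1] [411. 328. 525.] [294. 321. 161.]
6 [np.float64(-0.105), -2.0, 0.0, -0.1]
12 [np.float64(-0.209), -4.0, 0.0, -0.4]
18 [np.float64(-0.314), -5.9, 0.0, -0.9]
24 [np.float64(-0.419), -7.7, 0.0, -1.6]
30 [np.float64(-0.524), -9.5, 0.0, -2.5]
36 [np.float64(-0.628), -11.2, 0.0, -3.6]
42 [np.float64(-0.733), -12.7, 0.0, -4.9]
48 [np.float64(-0.838), -14.1, 0.0, -6.3]
54 [np.float64(-0.942), -15.4, 0.0, -7.8]
60 [np.float64(-1.047), -16.5, 0.0, -9.5]
66 [np.float64(-1.152), -17.4, 0.0, -11.3]
72 [np.float64(-1.257), -18.1, 0.0, -13.1]
78 [np.float64(-1.361), -18.6, 0.0, -15.0]
84 [np.float64(-1.466), -18.9, 0.0, -17.0]
90 [np.float64(-1.571), -19.0, 0.0, -19.0]
```

View pics/w16.png

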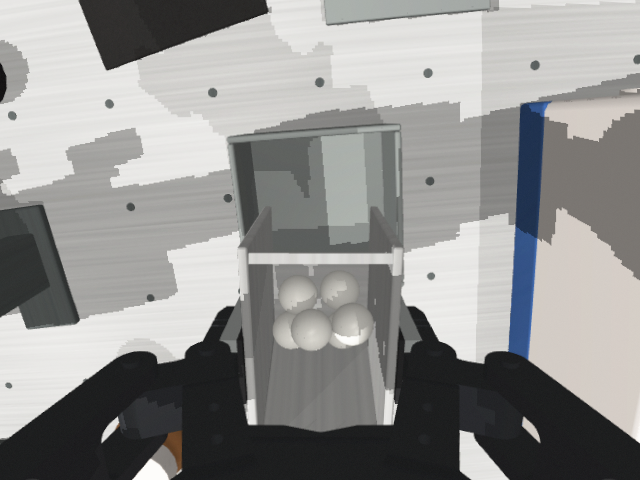

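servo_tool --pt "0 -0.05 0 -1 0 0 1" --pt "0 -0.105 0 -2 0 0 1" --pt "0 -0.17 0 -3 0 3 1" --pt "0 -0.24 0 -4.5 0 6 1" --pt "0 -0.314 0 -6 0 9 1" --pt "0 -0.4 0 -7.5 0 12 1" --pt "0 -0.48 0 -9 0 15 1" --pt "0 -0.56 0 -10 0 18 1" --pt "0 -0.64 0 -11.2 0 21 1" --pt "0 -0.7 0 -12 0 24 1" --pt "0 -0.733 0 -12.7 0 26 1" --pt "0 -0.733 0 -12.7 0 26 1" --pt "0 -0.733 0 -12.7 0 26 1"

```text
clock: 30.18
position: [0.636, 0.2922, 0.1277]
orientation: [-179.8, 41.8, 175.2]
force: [0.0, 0.2, -1.5]
finger_gap: 0.0453
```

Run:
```python
from h import *
log(); c=cap("side","s3"); crop(c,180,280,440,480,3,"s3c"); cap("wrist","w17")
s=r.state(); print(s["position"]-R.from_euler('xyz',s["orientation"],degrees=True).apply([0,0,.019]))
```

```text
[-26.9  44.1 -21.1 116.9 107.3  44.  -52.3] [0.636  0.2922 0.1277] [-179.8   41.8  175.2] 30.1833
[0.62547532 0.29285456 0.14338315]
```

View pics/s3c.png

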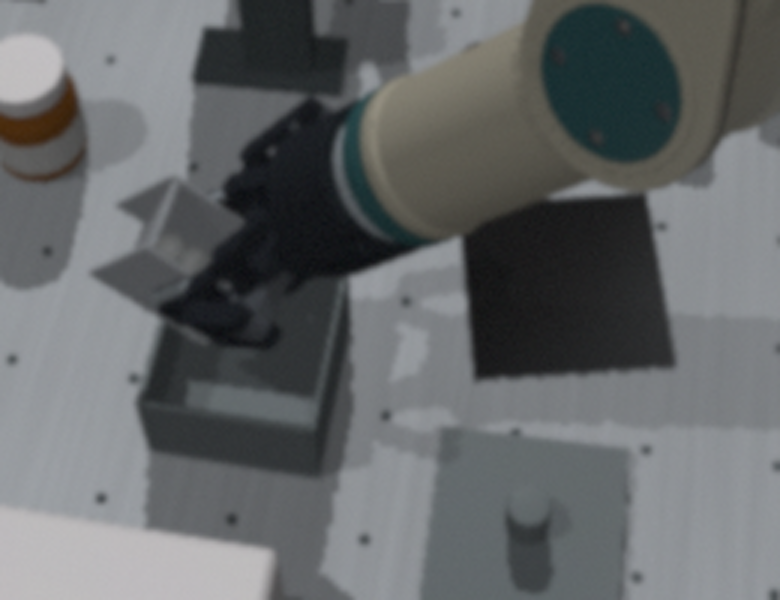

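View pics/w17.png

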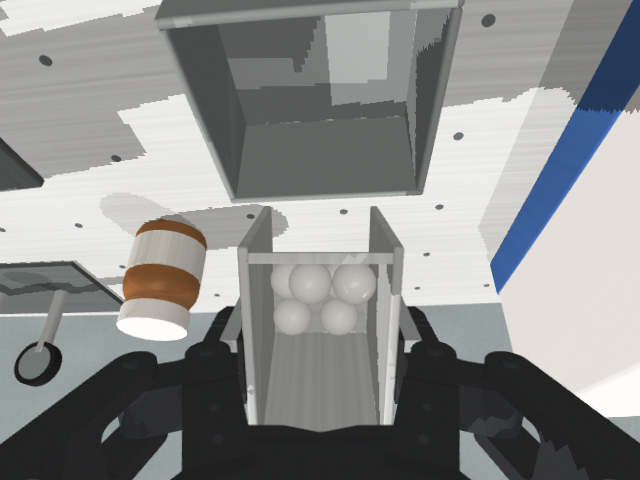

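servo_tool --pt "0 -0.06 0 1 0 3 1" --pt "0 -0.12 0 2 0 6 1" --pt "0 -0.18 0 3 0 8 1" --pt "0 -0.25 0 4 0 11 1" --pt "0 -0.32 0 5 0 12 1" --pt "0 -0.38 0 5 0 12 1" --pt "0 -0.44 0 4 0 11 1" --pt "0 -0.5 0 3 0 11 1" --pt "0 -0.56 0 2 0 10 1" --pt "0 -0.62 0 1 0 9.5 1" --pt "0 -0.68 0 0 0 9 1" --pt "0 -0.733 0 -1 0 8.5 1" --pt "0 -0.733 0 -1 0 8.5 1" --pt "0 -0.733 0 -1 0 8.5 1" --pt "0 -0.733 0 -1 0 8.5 1"

```text
clock: 31.53
position: [0.6447, 0.2911, 0.1237]
orientation: [-179.8, 84.0, 175.0]
force: [0.2, 0.7, -2.2]
finger_gap: 0.0451
```

Run:
```python
from h import *
log(); c=cap("side","s4"); crop(c,180,280,440,480,3,"s4c"); cap("wrist","w18")
s=r.state(); print(s["position"]-R.from_euler('xyz',s["orientation"],degrees=True).apply([0,0,.019]))
```

```text
[-42.1  69.8 -12.  123.3 127.2 100.6 -93.1] [0.6447 0.2911 0.1237] [-179.8   84.   175. ] 31.5333
[0.62582608 0.29287714 0.12622056]
```

View pics/s4c.png

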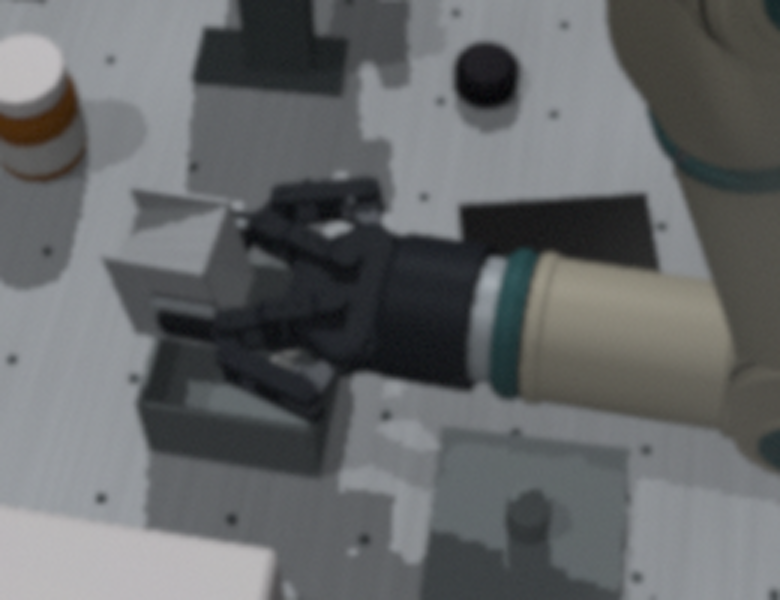

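View pics/w18.png

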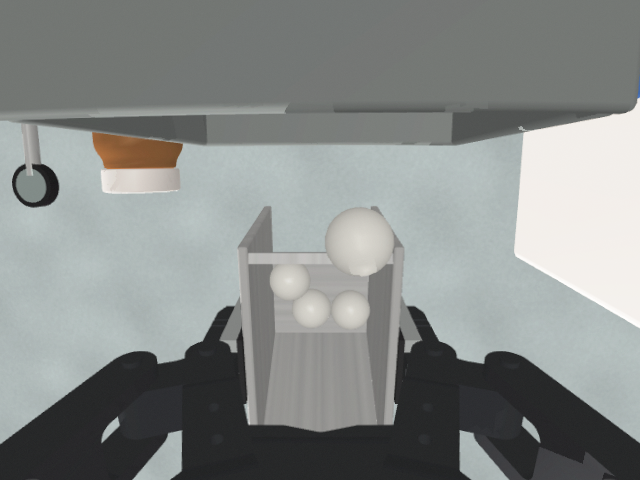

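servo_tool --pt "0 0 0 0 0 0 1" --pt "0 0 0 0 0 0 1" --pt "0 -0.03 0 0 0 0 1" --pt "0 -0.06 0 -1 0 0 1" --pt "0 -0.06 0 -1 0 0 1" --pt "0 -0.06 0 -1 0 0 1" --pt "0 -0.06 0 -1 0 0 1" --pt "0 -0.06 0 -1 0 0 1"

```text
clock: 32.3
position: [0.6442, 0.2915, 0.1244]
orientation: [-178.8, 87.5, 176.1]
force: [-0.1, -0.4, -1.6]
finger_gap: 0.0457
```

Run:
```python
from h import *
log(); cap("wrist","w19")
```

```text
[-43.   72.2 -10.9 122.3 126.8 104.3 -94.9] [0.6442 0.2915 0.1244] [-178.8   87.5  176.1] 32.3
```

View pics/w19.png

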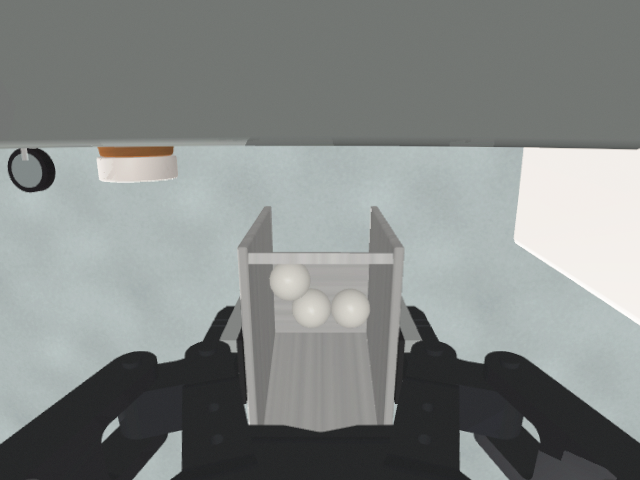

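Run:
```python
from h import *
c=load("w19"); s=r.state(); T=R.from_euler('xyz',s["orientation"],degrees=True)
for u,v in((290,282),(312,308),(350,308),(320,258),(320,320),(320,275),(320,335),(335,290),(320,420),(245,300),(395,300)):
    p=pd(c,u,v); l=T.inv().apply(p-s["position"])*1000
    print((u,v),"tool",l.round(1),"cup x,y,z",(l[0].round(1),l[1].round(1),(18-l[2]).round(1)),p.round(3))
```

```text
(290, 282) tool [ 13.6 -11.6  -3.6] cup x,y,z (np.float64(13.6), np.float64(-11.6), np.float64(21.6)) [0.639 0.28  0.111]
(312, 308) tool [ 1.2 -3.5  0.1] cup x,y,z (np.float64(1.2), np.float64(-3.5), np.float64(17.9)) [0.644 0.288 0.123]
(350, 308) tool [ 1.5 11.2 -0.5] cup x,y,z (np.float64(1.5), np.float64(11.2), np.float64(18.5)) [0.645 0.303 0.123]
(320, 258) tool [ 34.8  -0.4 -38. ] cup x,y,z (np.float64(34.8), np.float64(-0.4), np.float64(56.0)) [0.605 0.295 0.091]
(320, 320) tool [-4.2 -0.4  0.6] cup x,y,z (np.float64(-4.2), np.float64(-0.4), np.float64(17.4)) [0.645 0.291 0.129]
(320, 275) tool [ 9.2 -0.4 15. ] cup x,y,z (np.float64(9.2), np.float64(-0.4), np.float64(3.0)) [0.659 0.29  0.115]
(320, 335) tool [-18.1  -0.4  13.3] cup x,y,z (np.float64(-18.1), np.float64(-0.4), np.float64(4.7)) [0.658 0.29  0.142]
(335, 290) tool [ 2.6  5.9 14.4] cup x,y,z (np.float64(2.6), np.float64(5.9), np.float64(3.6)) [0.659 0.296 0.121]
(320, 420) tool [-31.1  -0.4 -24.3] cup x,y,z (np.float64(-31.1), np.float64(-0.4), np.float64(42.3)) [0.621 0.293 0.157]
(245, 300) tool [ 22.6 -21.6 -38.9] cup x,y,z (np.float64(22.6), np.float64(-21.6), np.float64(56.9)) [0.603 0.273 0.104]
(395, 300) tool [ 22.4  20.8 -38.6] cup x,y,z (np.float64(22.4), np.float64(20.8), np.float64(56.6)) [0.607 0.316 0.104]
```

servo_tool --pt "0 -0.03 0 -15 0 0 1" --pt "0 -0.03 0 3 0 0 1" --pt "0 -0.03 0 -15 0 0 1" --pt "0 -0.03 0 3 0 0 1" --pt "0 -0.03 0 -12 5 0 1" --pt "0 -0.03 0 -12 -5 0 1" --pt "0 -0.03 0 -12 5 0 1" --pt "0 -0.03 0 -12 -5 0 1" --pt "0 -0.03 0 0 0 0 1" --pt "0 -0.03 0 0 0 0 1" --pt "0 -0.03 0 0 0 0 1" --pt "0 -0.03 0 0 0 0 1"

```text
clock: 33.35
position: [0.6441, 0.2915, 0.1238]
orientation: [-174.4, 89.2, -179.4]
force: [0.1, 0.4, -1.2]
finger_gap: 0.0455
```

Run:
```python
from h import *
log(); cap("wrist","w20")
```

```text
[-43.5  73.5 -10.2 121.6 126.5 106.  -95.8] [0.6441 0.2915 0.1238] [-174.4   89.2 -179.4] 33.35
```

View pics/w20.png

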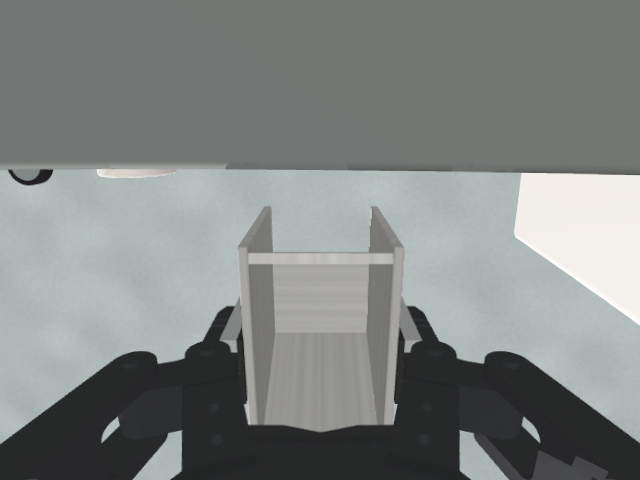

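servo_tool --pt "0 0.05 0 -5 0 0 1" --pt "0 0.15 0 -12 0 0 1" --pt "0 0.25 0 -18 0 -1 1" --pt "0 0.35 0 -20 0 -1 1" --pt "0 0.45 0 -20 0 -2 1" --pt "0 0.55 0 -20 0 -3 1" --pt "0 0.65 0 -19 0 -4 1" --pt "0 0.75 0 -17 0 -5 1" --pt "0 0.85 0 -16 0 -6.5 1" --pt "0 0.85 0 -16 0 -6.5 1" --pt "0 0.85 0 -16 0 -6.5 1"

```text
clock: 34.32
position: [0.6393, 0.2906, 0.1418]
orientation: [-180.0, 40.8, 174.8]
force: [0.2, -0.6, -1.7]
finger_gap: 0.0454
```

Run:
```python
from h import *
log()
for z in (.17,): delta([.62,.2925,z],[180,0,175])
for z in (.17,): delta([.62,.2925,z],[180,20,175])
```

```text
[-26.9  42.2 -20.1 115.7 103.3  41.3 -48.1] [0.6393 0.2906 0.1418] [-180.    40.8  174.8] 34.3167
rot [-0.0018, 0.7124, -0.0041] mm [-3.7, 0.1, -34.0] from [0.6393 0.2906 0.1418] [-179.98   40.82  174.76] gap 0.0454 t 34.3167 F [ 0.2 -0.6 -1.7]
rot [-0.0024, 0.3633, -0.0037] mm [-3.7, 0.1, -34.0] from [0.6393 0.2906 0.1418] [-179.98   40.82  174.76] gap 0.0454 t 34.3167 F [ 0.2 -0.6 -1.7]
```

servo_tool --pt "0 0.05 0 -2 0 -6 1" --pt "0 0.14 0 -4 0 -14 1" --pt "0 0.23 0 -4 0 -22 1" --pt "0 0.32 0 -4 0 -30 1" --pt "0 0.41 0 -4 0 -34 1" --pt "0 0.5 0 -4 0 -34 1" --pt "0 0.59 0 -4 0 -34 1" --pt "0 0.68 0 -4 0 -34 1" --pt "0 0.712 0 -4 0 -34 1" --pt "0 0.712 0 -4 0 -34 1" --pt "0 0.712 0 -4 0 -34 1"

```text
clock: 35.23
position: [0.6165, 0.2926, 0.1653]
orientation: [-179.6, -0.5, 175.0]
force: [0.7, 0.6, -2.4]
finger_gap: 0.0455
```

Run:
```python
from h import *
log(); cap("wrist","w21"); c=cap("side","s5"); crop(c,180,280,440,480,3,"s5c")
delta([.431,.1995,.16],[180,0,-167])
```

```text
[ -6.   48.5 -41.6  83.4  34.3  62.   30.3] [0.6165 0.2926 0.1653] [-179.6   -0.5  175. ] 35.2333
rot [-0.0039, -0.0081, -0.3111] mm [176.1, -109.9, 8.8] from [0.6158 0.2942 0.1669] [-179.71   -0.42  175.17] gap 0.0456 t 35.3333 F [-0.5  0.4 -1.7]
```

View pics/w21.png

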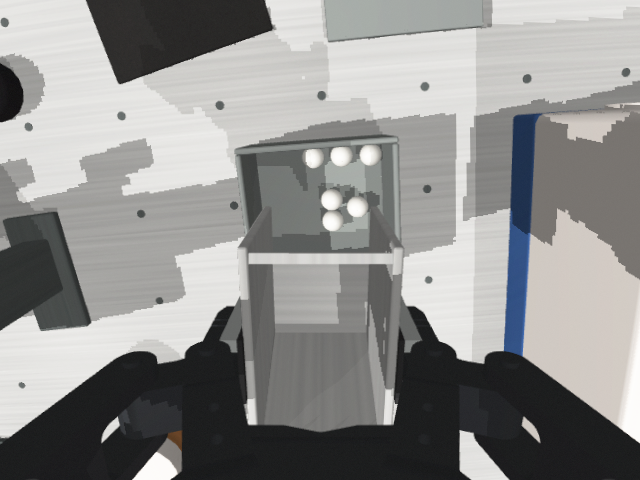

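View pics/s5c.png

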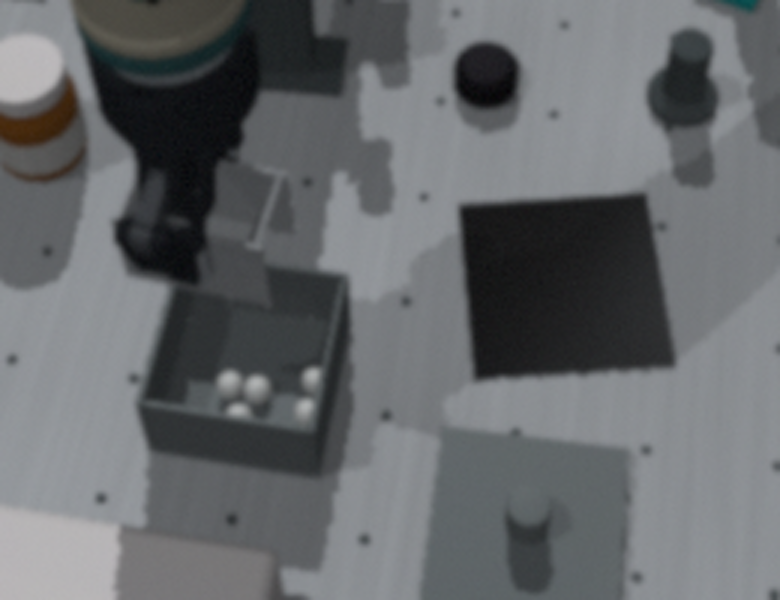

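servo_tool --pt "0 0 -0.03 20 -12 0 1" --pt "0 0 -0.08 50 -31 0 1" --pt "0 0 -0.14 80 -50 2 1" --pt "0 0 -0.2 110 -69 4 1" --pt "0 0 -0.26 140 -88 6 1" --pt "0 0 -0.311 165 -104 8 1" --pt "0 -0.008 -0.311 176 -110 9 1" --pt "0 -0.008 -0.311 176 -110 9 1" --pt "0 -0.008 -0.311 176 -110 9 1" --pt "0 -0.008 -0.311 176 -110 9 1"

```text
clock: 36.17
position: [0.4342, 0.2004, 0.161]
orientation: [-179.9, 0.3, -167.1]
force: [0.6, -0.4, -1.8]
finger_gap: 0.0454
```

Run:
```python
from h import *
log(); cap("wrist","w22")
delta([.431,.1995,.022],[180,0,-167])
```

```text
[  4.   35.4 -48.1 117.3  38.6  44.1  34.9] [0.4342 0.2004 0.161 ] [-179.9    0.3 -167.1] 36.1667
rot [-0.0008, 0.0044, -0.0027] mm [4.3, -0.1, 138.9] from [0.4346 0.2005 0.1609] [-179.95    0.25 -167.15] gap 0.0454 t 36.2167 F [ 0.8  0.2 -1.6]
```

View pics/w22.png

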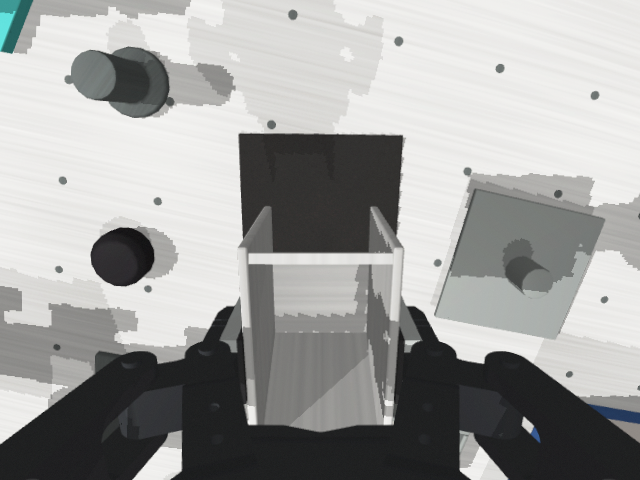

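servo_tool --pt "0 0 0 1 0 20 1" --pt "0 0 0 2 0 50 1" --pt "0 0 0 3 0 80 1" --pt "0 0 0 3 0 105 1" --pt "0 0 0 3 0 122 1" --pt "0 0 0 3 0 130 1" --pt "0 0 0 3 0 134 1" --pt "0 0 0 3 0 134 1" --pt "0 0 0 3 0 134 1" --pt "0 0 0 3 0 134 1"

```text
clock: 37.05
position: [0.4321, 0.1994, 0.0274]
orientation: [-180.0, 0.3, -167.2]
force: [1.1, -0.1, -0.9]
finger_gap: 0.0456
```

servo_tool --pt "0 0.004 0 0 0 2 1" --pt "0 0.004 0 0 0 3 1" --pt "0 0.004 0 0 0 4 1" --pt "0 0.004 0 0 0 5 1" --pt "0 0.004 0 0 0 5 1" --pt "0 0.004 0 0 0 5 1"

```text
clock: 37.55
position: [0.4313, 0.1988, 0.0215]
orientation: [-179.9, -0.1, -167.2]
force: [-0.5, 0.3, -1.2]
finger_gap: 0.0456
```

servo_tool --pt "0 0 0 0 0 1 1" --pt "0 0 0 0 0 2 1" --pt "0 0 0 0 0 2 1" --pt "0 0 0 0 0 2 1"

```text
clock: 37.88
position: [0.4313, 0.1988, 0.0212]
orientation: [-179.9, 0.0, -167.2]
force: [-4.1, -2.5, 21.3]
finger_gap: 0.0456
```

Contact. Release slowly and lift straight up.

servo_tool --pt "0 0 0 0 0 -1 0.5" --pt "0 0 0 0 0 -1 0.4" --pt "0 0 0 0 0 -1 0.2" --pt "0 0 0 0 0 -1 0" --pt "0 0 0 0 0 -1 0" --pt "0 0 0 0 0 -1 0" --pt "0 0 0 0 0 -1 0" --pt "0 0 0 0 0 -20 0" --pt "0 0 0 0 0 -60 0" --pt "0 0 0 0 0 -100 0" --pt "0 0 0 0 0 -140 0" --pt "0 0 0 0 0 -180 0" --pt "0 0 0 0 0 -180 0" --pt "0 0 0 0 0 -180 0"

```text
clock: 39.05
position: [0.4328, 0.1996, 0.2014]
orientation: [-180.0, 0.2, -167.2]
force: [-0.3, -0.3, -1.1]
finger_gap: 0.0853
```

```bash
cat > cov.py <<'E'
import sys
from h import *
np.set_printoptions(precision=4,suppress=True)
tag=sys.argv[1]; c=cap("wrist",tag); log()
W=cloud(c); x,y,z=W[...,0],W[...,1],W[...,2]; n=~np.isnan(x)
def rect(m,nm):
    if m.sum()<20: print(nm,"few",m.sum()); return
    P=W[m][:,:2].astype(np.float32); r_=cv2.minAreaRect(P); print(nm,len(P),"c",np.round(r_[0],4),"size",np.round(r_[1],4),"ang",round(r_[2],2),"zmed",np.median(W[m][:,2]).round(4))
rect(n&(z>.053)&(z<.066)&(y>.12)&(y<.28)&(x>.35)&(x<.5),"cup rim")
from scipy import ndimage as nd
for nm,m in (("knob",n&(z>.038)&(z<.048)&(y>.28)&(y<.46)&(x>.35)&(x<.54)),("flange",n&(z>.009)&(z<.018)&(y>.28)&(y<.46)&(x>.35)&(x<.54)),("box rim",n&(z>.056)&(z<.065)&(y>.2)&(y<.4)&(x>.52)&(x<.7))):
    L,k=nd.label(m)
    for i in range(1,k+1):
        if (L==i).sum()>100: rect(L==i,nm)
E
python3 cov.py w23
```

```text
[  6.8  32.3 -51.5 115.1  33.9  48.8  38.9] [0.4318 0.1986 0.1999] [-179.9   -0.  -167.2] 39.1
cup rim 1777 c [0.4307 0.199 ] size [0.0779 0.0461] ang 12.79 zmed 0.0591
knob 647 c [0.4363 0.3591] size [0.0232 0.0229] ang 51.61 zmed 0.0426
flange 12717 c [0.4364 0.3594] size [0.1068 0.1074] ang 0.97 zmed 0.0137
box rim 1250 c [0.5831 0.2936] size [0.1    0.0596] ang 89.53 zmed 0.0598
```

View pics/w23.png

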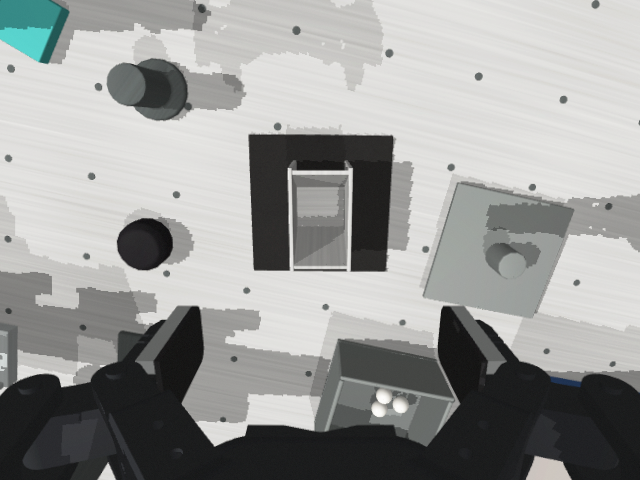

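Run:
```python
from h import *
delta([.4364,.3592,.10],[180,0,180]); delta([.4364,.3592,.017],[180,0,180])
```

```text
rot [-0.0015, 0.0001, 0.2227] mm [-39.9, 155.7, 99.6] from [0.4318 0.1986 0.1999] [-179.91   -0.   -167.24] gap 0.0853 t 39.1 F [-0.1  0.1  0.8]
rot [-0.0015, 0.0001, 0.2227] mm [-40.0, 155.9, 182.6] from [0.4318 0.1986 0.1999] [-179.91   -0.   -167.24] gap 0.0853 t 39.1 F [-0.1  0.1  0.8]
```

servo_tool --pt "0 0 0.06 -10 38 0 0" --pt "0 0 0.12 -20 76 0 0" --pt "0 0 0.18 -30 114 10 0" --pt "0 0 0.223 -40 150 30 0" --pt "0 0 0.223 -40 156 65 0" --pt "0 0 0.223 -40 156 99 0" --pt "0 0 0.223 -40 156 99 0" --pt "0 0 0.223 -40 156 99 0" --pt "0 0 0.223 -40 156 99 0"

```text
clock: 39.85
position: [0.4358, 0.3599, 0.1006]
orientation: [-179.9, -0.1, -180.0]
force: [-0.2, -0.3, 0.7]
finger_gap: 0.0853
```

```bash
python3 cov.py w24; python3 -c "
from h import *
delta([.4364,.3592,.017],[180,0,180])"
```

```text
[-18.   44.5 -39.2 106.4  39.9  43.7  10.6] [0.4365 0.3602 0.1015] [-180.    0.  180.] 39.9
cup rim 3068 c [0.4305 0.2007] size [0.0781 0.0454] ang 12.27 zmed 0.058
knob 1485 c [0.4364 0.3594] size [0.023  0.0232] ang 46.76 zmed 0.0425
flange 27830 c [0.437  0.3595] size [0.107  0.1069] ang 0.84 zmed 0.0136
rot [-0.0, 0.0001, -0.0002] mm [0.1, -1.0, 84.5] from [0.4365 0.3602 0.1015] [-180.      0.    179.99] gap 0.0856 t 39.9 F [ 0.   0.3 -0.3]
```

View pics/w24.png

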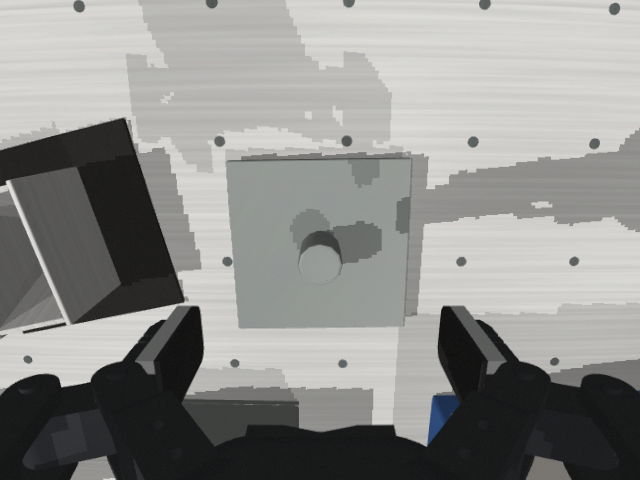

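servo_tool --pt "0 0 0 0 -1 30 0" --pt "0 0 0 0 -1 60 0" --pt "0 0 0 0 -1 83 0" --pt "0 0 0 0 -1 83 0" --pt "0 0 0 0 -1 83 0.3" --pt "0 0 0 0 -1 83 0.6" --pt "0 0 0 0 -1 83 0.8" --pt "0 0 0 0 -1 83 1" --pt "0 0 0 0 -1 83 1" --pt "0 0 0 0 -1 83 1" --pt "0 0 0 0 -1 83 1" --pt "0 0 0 0 -1 83 1" --newtons 70

```text
clock: 40.9
position: [0.4365, 0.3595, 0.0188]
orientation: [180.0, 0.1, -180.0]
force: [0.0, -1.8, 8.1]
finger_gap: 0.0217
```

servo_tool --pt "0 0 0 0 0 -8 1" --pt "0 0 0 0 0 -30 1" --pt "0 0 0 0 0 -60 1" --pt "0 0 0 0 0 -90 1" --pt "0 0 0 0 0 -105 1" --pt "0 0 0 0 0 -105 1" --pt "0 0 0 0 0 -105 1"

```text
clock: 41.48
position: [0.4363, 0.3589, 0.123]
orientation: [-180.0, 0.0, -180.0]
force: [-0.0, -0.2, -2.2]
finger_gap: 0.0218
```

Run:
```python
from h import *
np.set_printoptions(precision=4,suppress=True)
BOX=[((-50,-50,0),(50,-46,60)),((-50,46,0),(50,50,60)),((-50,-50,0),(-46,50,60)),((46,-50,0),(50,50,60))]
for t in ("w23","w16","w21","w14","w17","top0","side0","s5","w13"):
    W=cloud(load(t)); b=fit(W,BOX,(.605,.294,-.01),zmin=.01,zmax=.075); print(t,b[0],np.degrees(b[0][2]),b[1:])
cap("wrist","w25"); log()
```

```text
w23 [ 0.6046  0.2935 -0.0152  0.0004] -0.8682052232685009 (6173, np.float64(0.0004540436725400922))
w16 [ 0.6046  0.2935 -0.0079  0.0007] -0.452398965269599 (5195, np.float64(0.0004334941965036283))
w21 [ 0.607   0.2929 -0.0304  0.0008] -1.7411015317820533 (5181, np.float64(0.002174403063021036))
w14 [ 0.6045  0.2935 -0.0158  0.0005] -0.9055528109900085 (6000, np.float64(0.0005041306680925))
w17 [ 0.6049  0.2933 -0.0131  0.0005] -0.7482432669590161 (30722, np.float64(0.00042812906477068363))
top0 [ 0.606   0.2938 -0.0132  0.0034] -0.7573197552754607 (688, np.float64(0.001010578087324699))
side0 [ 0.6044  0.2944 -0.0149  0.0015] -0.8545267383402916 (2349, np.float64(0.0008138595807868448))
s5 [ 0.6044  0.2944 -0.0175  0.0013] -1.0040195436251915 (1952, np.float64(0.0010716382365509312))
w13 [ 0.6043  0.2939 -0.0082  0.0008] -0.46771210174156247 (1532, np.float64(0.0005392343463731853))
[-17.   43.  -40.7 105.8  38.2  46.   12.1] [0.4357 0.3581 0.1219] [-179.9   -0.1 -180. ] 41.5333
```

View pics/w25.png

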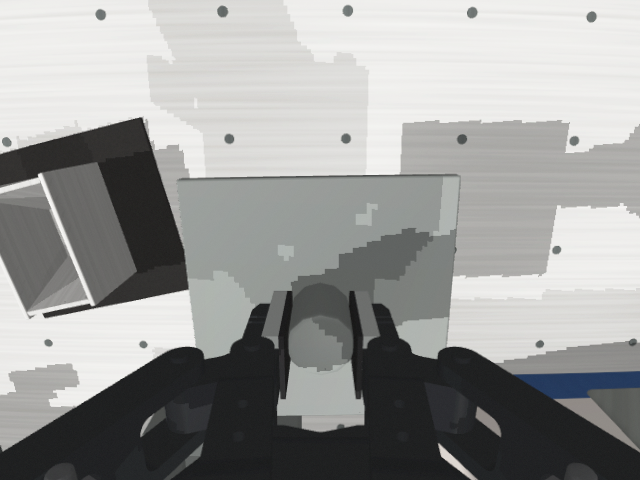

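Run:
```python
from h import *
np.set_printoptions(precision=4,suppress=True)
c=load("w25"); W=cloud(c); 
m=~np.isnan(W[...,0])&(W[...,2]>.105)&(W[...,2]<.125)&(abs(W[...,0]-.436)<.06)&(abs(W[...,1]-.359)<.06)
mm=m.copy(); P=W[mm]; A=np.c_[P[:,:2]-P[:,:2].mean(0),np.ones(len(P))]; k=np.linalg.lstsq(A,P[:,2],rcond=None)[0]; res=P[:,2]-A@k; P2=P[abs(res)<.002]; A=np.c_[P2[:,:2]-[.436,.359],np.ones(len(P2))]; k=np.linalg.lstsq(A,P2[:,2],rcond=None)[0]
print(len(P),len(P2),k, P2.min(0),P2.max(0)); print(cv2.minAreaRect(P2[:,:2].astype(np.float32)))
delta([.6046,.2936,.125],[180,0,178.3])
```

```text
42143 41600 [-0.0019 -0.0004  0.1177] [0.3826 0.305  0.1158] [0.4902 0.4122 0.1198]
((0.43670904636383057, 0.3587464690208435), (0.10670458525419235, 0.10645613074302673), 0.8610351085662842)
rot [-0.0023, -0.0014, 0.0298] mm [-168.9, -64.5, -3.2] from [0.4357 0.3581 0.1219] [-179.87   -0.08 -179.99] gap 0.0218 t 41.5333 F [ 0.7  0.1 -3.7]
```

servo_tool --pt "0 0 0 -20 -8 0 1" --pt "0 0 0.01 -50 -19 -2 1" --pt "0 0 0.02 -80 -30 -3 1" --pt "0 0 0.03 -110 -42 -3 1" --pt "0 0 0.03 -140 -53 -3 1" --pt "0 0 0.03 -160 -61 -3 1" --pt "0 0 0.03 -169 -65 -3 1" --pt "0 0 0.03 -169 -65 -3 1" --pt "0 0 0.03 -169 -65 -3 1" --pt "0 0 0.03 -169 -65 -3 1"

```text
clock: 42.37
position: [0.6023, 0.2956, 0.1246]
orientation: [-179.9, -0.2, 178.5]
force: [0.1, -1.1, -1.4]
finger_gap: 0.0219
```

Run:
```python
from h import *
cap("wrist","w26"); log()
delta([.6046,.2936,.08],[180,0,178.3])
```

```text
[ -6.4  50.2 -41.2  87.7  37.2  56.6  30.2] [0.6025 0.2957 0.125 ] [-180.    -0.2  178.5] 42.4167
rot [-0.0009, -0.0031, 0.0036] mm [-2.3, -2.0, 44.9] from [0.6025 0.2957 0.125 ] [-1.7995e+02 -1.7000e-01  1.7851e+02] gap 0.0217 t 42.4167 F [-0.5 -0.4 -2.8]
```

View pics/w26.png

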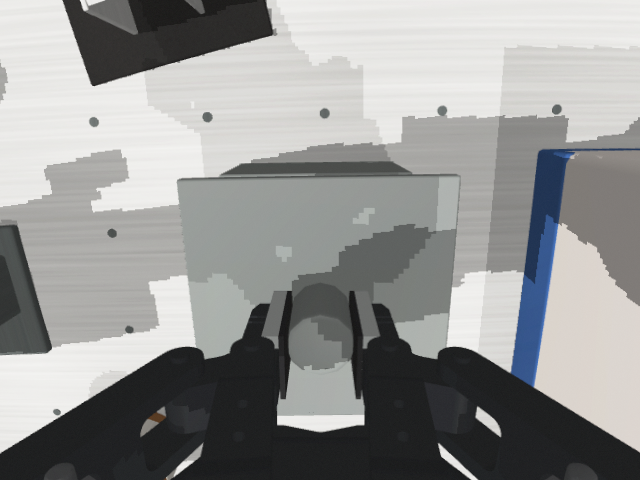

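Aligned over the box. Lower to just above the rim with the small correction.

servo_tool --pt "0 0 0.003 -2 -2 8 1" --pt "0 0 0.003 -2 -2 20 1" --pt "0 0 0.003 -2 -2 32 1" --pt "0 0 0.003 -2 -2 42 1" --pt "0 0 0.003 -2 -2 42 1" --pt "0 0 0.003 -2 -2 42 1"

```text
clock: 42.92
position: [0.606, 0.2917, 0.0818]
orientation: [-179.9, -0.2, 178.2]
force: [0.4, -0.2, -1.0]
finger_gap: 0.0213
```

Run:
```python
from h import *
delta([.6046,.2936,.070],[180,0,178.3])
```

```text
rot [-0.0022, -0.0031, -0.0025] mm [1.4, 1.9, 11.8] from [0.606  0.2917 0.0818] [-179.87   -0.18  178.15] gap 0.0213 t 42.9167 F [ 0.4 -0.2 -1. ]
```

servo_tool --pt "0 0 0 1 1 3 1" --pt "0 0 0 1 1 6 1" --pt "0 0 0 1 1 9 1" --pt "0 0 0 1 1 11 1" --pt "0 0 0 1 1 12 1" --pt "0 0 0 1 1 12 1" --pt "0 0 0 1 1 12 1"

```text
clock: 43.5
position: [0.606, 0.293, 0.0713]
orientation: [-179.9, -0.0, 178.1]
force: [-0.4, -0.2, -2.3]
finger_gap: 0.0218
```

servo_tool --pt "0 0 0 1 0 1 1" --pt "0 0 0 1 0 2 1" --pt "0 0 0 1 0 2 1" --pt "0 0 0 1 0 2 1"

```text
clock: 43.83
position: [0.6057, 0.2931, 0.0709]
orientation: [-180.0, 0.1, 178.1]
force: [-1.2, -1.9, 5.8]
finger_gap: 0.0215
```

servo_tool --pt "0 0 0 0 0 0 0.7" --pt "0 0 0 0 0 0 0.5" --pt "0 0 0 0 0 0 0.3" --pt "0 0 0 0 0 0 0.2" --pt "0 0 0 0 0 0 0.2" --pt "0 0 0 0 0 0 0.2" --pt "0 0 0 0 0 -15 0.2" --pt "0 0 0 0 0 -50 0.2" --pt "0 0 0 0 0 -90 0.2" --pt "0 0 0 0 0 -130 0.2" --pt "0 0 0 0 0 -170 0" --pt "0 0 0 40 0 -180 0" --pt "0 0 0 70 0 -180 0" --pt "0 0 0 70 0 -180 0" --pt "0 0 0 70 0 -180 0"

```text
clock: 45.08
position: [0.5337, 0.2961, 0.2512]
orientation: [-179.9, 0.0, 178.3]
force: [1.2, 0.4, 0.2]
finger_gap: 0.0852
```

Run:
```python
from h import *
from rw import *
np.set_printoptions(precision=4,suppress=True)
for n in ("wrist","top","side"): cap(n,"f_"+n)
log()
COV=[((-41,-41,0),(41,41,8)),((-53,-53,8),(53,53,13)),((-12,-12,13),(12,12,42))]
CUP=[((-39,-23,50),(39,-20,56)),((-39,20,50),(39,23,56)),((-39,-23,54),(-34,23,56)),((34,-23,54),(39,23,56)),((-19,-23,0),(19,23,3))]
for t in ("f_wrist","f_top","f_side"):
    W=cloud(load(t)); 
    print(t,"cover",fit6(W,COV[1:],(.605,.2935,.052,0,0,0),zmin=.055))
W=cloud(load("f_wrist")); x,y,z=W[...,0],W[...,1],W[...,2]
m=(z>.053)&(z<.066)&(y>.12)&(y<.24)&(x>.35)&(x<.5); P=W[m]; print("cup",m.sum(),cv2.minAreaRect(P[:,:2].astype(np.float32)) if m.sum()>50 else None)
for t in ("f_side","f_top"):
  W=cloud(load(t))
  for yy in (.1,0,-.1):
    X=rail(-.029,yy)
    p,n,e=fit6(W,CARR,(X[0],X[1],.068,0,-.08,RYAW),zmin=.06)
    tip=R.from_rotvec(p[3:]).apply([.04,0,.09])+p[:3]; d=tip-[RX,RY,0]
    print(t,yy,n,e.round(4),"tilt",p[4].round(3),"tip",d[0]*np.cos(RYAW)+d[1]*np.sin(RYAW),-d[0]*np.sin(RYAW)+d[1]*np.cos(RYAW),d[2])
crop(load("f_side"),180,100,440,480,1.55,"fsc")
```

```text
[ -4.4  38.2 -46.4  91.2  29.9  63.8  29.9] [0.5363 0.295  0.2495] [-179.9   -0.   178. ] 45.2333
f_wrist cover (array([ 0.6066,  0.2932,  0.0525,  0.0003,  0.0021, -0.018 ]), 13231, np.float64(0.0007165227241083929))
f_top cover (array([ 0.6047,  0.2938,  0.0538, -0.011 ,  0.0112, -0.0376]), 717, np.float64(0.0014695924804577118))
f_side cover (array([ 0.6063,  0.2931,  0.0528,  0.002 ,  0.0041, -0.0174]), 3650, np.float64(0.0013476016148124509))
cup 1911 ((0.43091902136802673, 0.19912570714950562), (0.07805424928665161, 0.047009486705064774), 12.739805221557617)
f_side 0.1 0 nan tilt -0.08 tip 0.003681921209412543 0.10015410417556071 0.16090784831199584
f_side 0 0 nan tilt -0.08 tip 0.0036819212094125566 0.000154104175560685 0.16090784831199584
f_side -0.1 0 nan tilt -0.08 tip 0.00368192120941257 -0.09984589582443934 0.16090784831199584
f_top 0.1 456 0.002 tilt -0.093 tip 0.011996975402993455 0.10000499340785364 0.15877256290152553
f_top 0 446 0.002 tilt -0.085 tip 0.0132856056963841 0.002614564116880152 0.15832242130339869
f_top -0.1 472 0.0019 tilt -0.089 tip 0.01243510686832763 -0.09658223390244032 0.15895920946717218
  return _methods._mean(a, axis=axis, dtype=dtype,
  ret = ret.dtype.type(ret / rcount)
```

View pics/f_wrist.png

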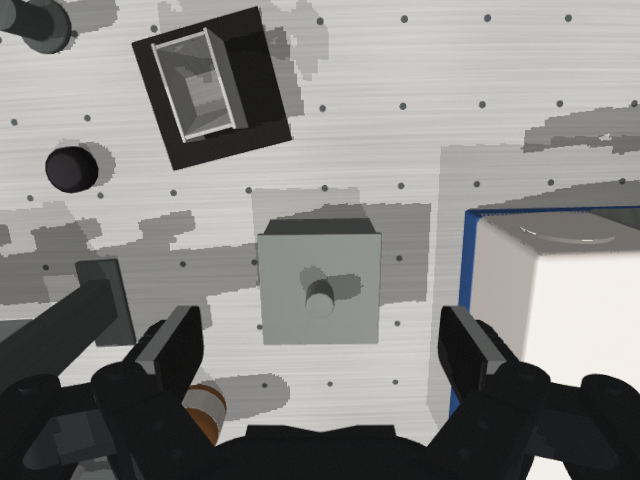

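View pics/f_side.png

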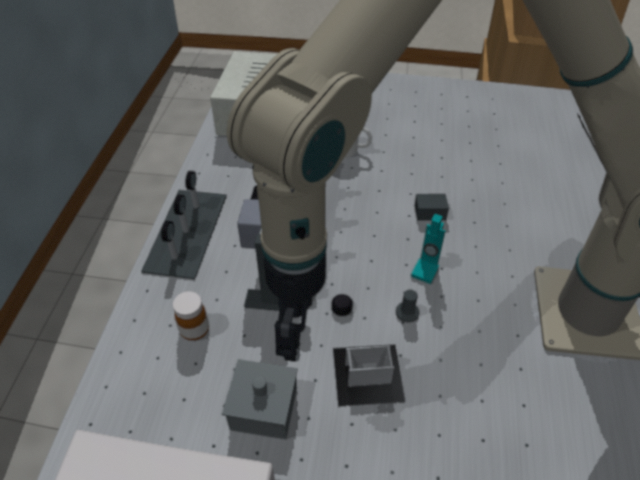

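View pics/f_top.png

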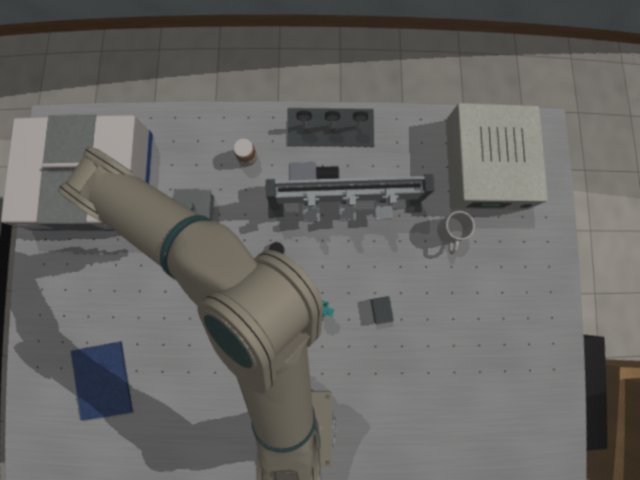

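Run:
```python
from h import *
print(r.close_job()); print(r.state()["clock"])
```

```text
the job is handed in; nothing more can be done
None
the job is handed in; nothing more can be done
```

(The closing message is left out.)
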